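# Serve an order from the warming drawer

## Task

An order is up: pull the warming drawer open, stand every mini casserole that is in it upright on the wooden serving board, and push the board fully home in the conveyor dock, flush against both dowels and touching the end stop. Push the empty warming drawer fully shut again and leave everything else on the counter alone.

Things in the scene. Friction and masses are not known exactly. Their poses are not given: they have to be found in the camera images.
- dock: Conveyor dock fixed to the counter, on a thin rubber mat flush with the counter. Origin: on the counter, at the centre of the fully home board's footprint, whose x, y axes then lie along the dock's. Push the board home along the dock's +x (far long edge at x = 80 mm, on two dowels) and -y (short end at y = -150 mm, on the end stop). Conveyor end, 75 mm high: x = 120 to 280, y = -170 to 170 mm.
- dock_dowel_a (a point): Top of one upright steel dowel of the dock, 14 mm in diameter, 45 mm high; at x = 87, y = -100 mm in the dock's frame.
- dock_dowel_b (a point): Top of the other such dowel, at x = 87, y = +100 mm in the dock's frame.
- dock_end_stop (a point): Middle of the end stop's working face, 22 mm above the counter, at x = 0, y = -150 mm in the dock's frame; the stop is a steel block 50 mm (x) by 20 mm (y) by 45 mm high behind it.
- board: Loose wooden serving board 160 mm (x) by 300 mm (y) by 20 mm thick, about 0.4 kg, lying flat on the counter just short of the dock, askew. Origin: centre of its underside; z up.
- warmer: Steel countertop warming drawer unit fixed to the counter, 240 mm deep (x), 330 mm wide (y), 114 mm high. Origin: centre of its underside; its front looks along its -x, the drawer's front panel lies at x = -120 mm when shut.
- warmer_drawer (a joint): How far the drawer is out, m: 0 = home at its stop, 0.15 = fully out. Slides along the warmer's -x, about 2 N friction, stays where left. Front panel 15 mm thick, top edge 102 mm above the counter. Inside: 120 (x) by 290 mm (y), x = -105 to +15 mm in the warmer's frame at joint 0; floor 16 mm, side and back walls' top 56 mm above the counter.
- warmer_drawer_handle (a point): Middle of the drawer's handle bar, 85 mm above the counter: a level round bar 11 mm thick, 130 mm long along the warmer's y, its axis 35 mm in front of the drawer's front panel, with a post to the panel 55 mm either side of the middle. It moves with the drawer.
- pot0: Mini casserole, lid fixed on, 0.14 kg, in the drawer at the start, or absent: dark round body 70 mm in diameter, 45 mm high, two lugs along its x axis to 43 mm from the axis at 27 to 35 mm height, a low cone to 52 mm and on top an upright round wooden knob 25 mm in diameter, 55 to 77 mm above its underside. Origin: centre of its underside; z up. All are alike.
- pot1: Mini casserole, lid fixed on, 0.14 kg, in the drawer at the start, or absent: dark round body 70 mm in diameter, 45 mm high, two lugs along its x axis to 43 mm from the axis at 27 to 35 mm height, a low cone to 52 mm and on top an upright round wooden knob 25 mm in diameter, 55 to 77 mm above its underside. Origin: centre of its underside; z up. All are alike.
- pot2: Mini casserole, lid fixed on, 0.14 kg, in the drawer at the start, or absent: dark round body 70 mm in diameter, 45 mm high, two lugs along its x axis to 43 mm from the axis at 27 to 35 mm height, a low cone to 52 mm and on top an upright round wooden knob 25 mm in diameter, 55 to 77 mm above its underside. Origin: centre of its underside; z up. All are alike.
- oil: Amber oil bottle, 60 mm in diameter, 200 mm high, to be left alone. Origin: centre of its underside.
- mill: Dark wooden pepper mill, 54 mm in diameter, 150 mm high, to be left alone. Origin: centre of its underside.
- sauce: Green sauce bottle, 56 mm in diameter, 170 mm high, to be left alone. Origin: centre of its underside.
- bowl: White bowl, 140 mm in diameter, 60 mm high, to be left alone. Origin: centre of its underside.
- dish: Small white dip dish, 70 mm in diameter, 28 mm high, to be left alone. Origin: centre of its underside.
- jar: Glass jar, 66 mm in diameter, 90 mm high, standing on the warmer, to be left alone. Origin: centre of its underside.

How it is judged:
On the way, in this order (a step that is already met when the one before it is completed fails the run):
1. the warming drawer is pulled open, at least 100 mm (value of joint warmer_drawer above 0.1 m), for 0.2 s.
2. every casserole stands on the board and the board is home in the dock (x of pot0 in the frame of board between -0.048 and 0.048 m and y of pot0 in the frame of board between -0.118 and 0.118 m and z of pot0 in the frame of board between 0.015 and 0.026 m and angle between each of pot0, pot1, pot2's own z axis and vertical below 0.1 rad and x of pot1 in the frame of board between -0.048 and 0.048 m and y of pot1 in the frame of board between -0.118 and 0.118 m and z of pot1 in the frame of board between 0.015 and 0.026 m and x of pot2 in the frame of board between -0.048 and 0.048 m and y of pot2 in the frame of board between -0.118 and 0.118 m and z of pot2 in the frame of board between 0.015 and 0.026 m and x of board in the frame of dock between -0.003 and 0.003 m and y of board in the frame of dock between -0.003 and 0.003 m and angle between the x axis of board and the x axis of dock, either way round below 0.02 rad and angle between board's own z axis and vertical below 0.05 rad), for 0.2 s.
At the end, for the whole second after the job is handed in: Every casserole present stands upright on the board (centre within 48 mm of its middle along x, 118 mm along y); the board is within 3 mm of home along both dock axes and square within 0.02 rad; the drawer is within 4 mm of shut; all released and at rest (all of step 2 and linear speed of each of pot0, pot1, pot2, board below 0.02 m/s and value of joint warmer_drawer below 0.004 m); the robot touches nothing.
It fails at once if a bystander is shifted by more than 30 mm (distance of any of oil, mill, sauce, bowl, dish, jar from where it was at the start of the episode above 0.03 m).
Of pot0, pot1, pot2 only 2 to 3 are there at a start; the rules pass over those that are not, and their reading is None.
At some moment in a run one of board may be knocked a few centimetres aside while the robot is not near it.
Once in a run the grip may slacken for a moment while it holds something.
It also fails if it takes over 210 s, if anything falls off the work surface, if the arm or the gripper's body presses on something with over 40 N, if the wrist force passes 120 N, or if a joint passes its speed limit or range.

## Robot

A 7-joint arm with a two-finger parallel gripper is mounted at the origin on the work surface. World frame = base frame: x ahead of the robot, y to its left, z up, the work surface at z = 0. Lengths are in m, angles in rad, forces in N, time in s.
With the tool pointing down it reaches from about 0.4 to 0.85 m from the base axis. Payload 6.9 kg.
Tool frame: the origin (TCP) lies midway between the tips of the shut fingers; the grasp point (between the pads) lies 19 mm behind it (r.grasp_offset is the distance from the TCP to the grasp point, in m); x points along the fingers, z is the direction in which the jaws open and shut, and the axes are right-handed (so a half turn about x gives the same grasp; the last joint's range is limited). The gripper opens to 85 mm and grips with 20 to 120 N. Pads are 22 mm wide; open, the fingers measure 114 mm over their backs; the gripper's body (76 mm by 85 mm) begins 54 mm behind the grasp point. The pads swing forward as they close: fully open they stand 13 mm farther back than shut.
Start: joints at [1.429, 0.507, -0.238, 1.5, 0.126, 1.149, -0.155], TCP at [0.153, -0.606, 0.231] pointing down, gripper open.
Joint ranges: [-3.08, 3.08], [-0.24, 2.05], [-1.43, 1.35], [0, 2.5], [-1.52, 4.66], [0.17, 1.96], [-2.89, 2.89]. Speed limits (rad/s): [2.39, 2.39, 3.14, 3.14, 3.14, 3.14, 3.14].

## Interface

Orientations are given as a 3x3 rotation matrix whose columns are the frame's x, y, z axes.
In Python, from plant import r, capture gives the robot as it stands.
- The arm moves only by the tool move_arm, never from a script. Its argument "series" is a list of rows, each an object with "linear": the shift along the world's x, y, z scaled (see below), a list of three; "twist": the turn about the world's z scaled (see below); "fingers": the opening in per cent of the stroke, from 0 (shut) to 100 (fully open). In form: [{"linear": [tx, ty, tz], "twist": twist, "fingers": fingers}, ...]. A call has 1 to 8 rows; each row shifts and turns the commanded pose from where the row before left it; what a row does not reach is not made up. The controller multiplies each number of a shift by 0.04 m and each number of a turn by 0.08 rad. A row lasts 1/12 s, in which the tool goes at most 41.7 mm and 7.16 degrees, less where a joint would pass 70% of its speed; a pose out of reach is approached as far as the arm can. A call with a number of a shift or a turn outside -1 to 1 is refused whole. A call with a gripper value outside its range is refused whole. The fingers move at their own pace and stop on an object; the grip force is fixed at half the most. Time passes only in rows, so rows that do not move let the fingers close. It gives the time, the measured TCP pose, the force and the opening at its end, in the units of the state.
- r.observe(): the state, without advancing time (a new reading comes with each control period).
- capture(name): name is "side" or "top"; returns a dict with "frame" (400x640x3 uint8, red, green, blue), "K" (3x3 intrinsics, pixels), "k1" (the pictures are not rectified: a ray, as slopes to the right and down, at radius r is drawn at 1 + k1 r^2 times it, then the intrinsics apply), "pose" (4x4, takes a point from camera to world coordinates). Camera axes: x right, y up, looking along -z (the intrinsics and any distortion apply to the point x, -y, -z); pixel columns grow to the right and rows downward; lengths in m; the calibration is good to about 2 mm. A picture is of the moment at which its call begins. There is no depth.
- r.close_job(): hands the job in, once; it reports no verdict.
The state is a dict: "clock": time; "joint_positions": joint angles; "joint_velocities": joint speeds; "joint_efforts": joint torques, N m; "position": TCP position; "tcp_rot": TCP orientation; "force": force on the tool from outside, world axes, zero at the start; "moment": the same for the moment, N m; "finger_gap": opening from 0.0 (shut) to 1.0 (fully open).
Only numpy, scipy, OpenCV 4.12 (cv2) and the standard library are available. Lean on these libraries where they do the work, as an engineer would, in place of code of your own. Each camera call takes 0.05 s, during which the arm holds its last target. There are 200 camera calls.

## Working session

There is one attempt and no reset: what is moved stays moved. The work goes in short steps, Python scripts to look and compute and a tool call to move; the robot and the scene stay as the last step left them, time stands still between calls to the robot, and variables do not carry over. Pictures are saved under pics/ and viewed, about 12 in all and at most 16, crops included, and the job is handed in when it is done.

Besides the shell and the picture viewer there is one more tool, called as a command line: name --argument value ..., lists and objects as JSON in quotes. move_arm: Moves the arm, as the interface text tells. Its arguments: {"type":"object","properties":{"series":{"type":"array"}},"required":["series"]}

```bash
mkdir -p pics; cat > h.py <<'E'
import numpy as np, cv2
from plant import r, capture
def snap(n,tag):
    c=capture(n); cv2.imwrite(f'pics/{tag}.png',c['frame'][:,:,::-1]); np.savez(f'pics/{tag}.npz',K=c['K'],k1=c['k1'],pose=c['pose'],frame=c['frame']); return c
def load(tag): return np.load(f'pics/{tag}.npz')
def ray(c,u,v):
    K=c['K']; k1=float(c['k1'])
    d=cv2.undistortPoints(np.array([[[u,v]]],float),K,np.array([k1,0,0,0,0.]))[0,0]
    P=c['pose']; return P[:3,3],P[:3,:3]@np.array([d[0],-d[1],-1.])
def at(c,u,v,z):
    o,d=ray(c,u,v); return (o+d*(z-o[2])/d[2])
def proj(c,X):
    P=c['pose']; q=P[:3,:3].T@(np.asarray(X,float)-P[:3,3]); s=np.array([q[0],-q[1]])/-q[2]
    s=s*(1+float(c['k1'])*(s@s)); K=c['K']; return K[0,0]*s[0]+K[0,2],K[1,1]*s[1]+K[1,2]
E
python3 - <<'E'
from h import *
for n in('top','side'):
    c=snap(n,n+'0'); print(n,c['K'],c['k1'],c['pose'])
    cv2.imwrite(f'pics/{n}0b.png',cv2.resize(c['frame'][:,:,::-1],(800,500)))
print(r.observe(), r.grasp_offset)
E
```

```text
top [[424.31419395   0.         317.72494431]
 [  0.         424.31419395 199.22906224]
 [  0.           0.           1.        ]] 0.006334787936222718 [[-1.54485603e-02  9.84616229e-01 -1.74046613e-01  3.26119026e-01]
 [-9.99880502e-01 -1.51135893e-02  3.24987062e-03  2.59065003e-03]
 [ 5.69406328e-04  1.74076021e-01  9.84732052e-01  1.54661824e+00]
 [ 0.00000000e+00  0.00000000e+00  0.00000000e+00  1.00000000e+00]]
side [[432.77678628   0.         315.40182844]
 [  0.         432.77678628 207.3373856 ]
 [  0.           0.           1.        ]] -0.06857226110122411 [[-0.93273945  0.25019616 -0.25961316  0.1527191 ]
 [-0.36001374 -0.60699028  0.70848635  1.20198012]
 [ 0.0196779   0.75429748  0.65623784  1.17032589]
 [ 0.          0.          0.          1.        ]]
{'clock': 0.1, 'joint_positions': array([ 1.4284965 ,  0.50822493, -0.23753735,  1.50102024,  0.12569146,
        1.14894182, -0.15480841]), 'joint_velocities': array([-0.00137363, -0.0022635 , -0.00078802, -0.0024225 , -0.00097211,
        0.00053646,  0.00100508]), 'joint_efforts': array([-4.58381663e-03, -6.21833611e+01, -2.19442740e+00, -2.50207204e+01,
        1.25044392e-02,  7.85709213e-03, -1.17482591e-05]), 'position': array([ 0.15311486, -0.60548115,  0.23053909]), 'tcp_rot': array([[-4.20028303e-04,  9.69453549e-01,  2.45274620e-01],
       [ 1.55089492e-03,  2.45274978e-01, -9.69452309e-01],
       [-9.99998709e-01, -2.68022482e-05, -1.60654301e-03]]), 'force': array([0.09869166, 0.65286771, 0.44400481]), 'moment': array([0.00792556, 0.02566223, 0.03341728]), 'finger_gap': 0.9972552317388028} 0.0187
```

View pics/top0b.png

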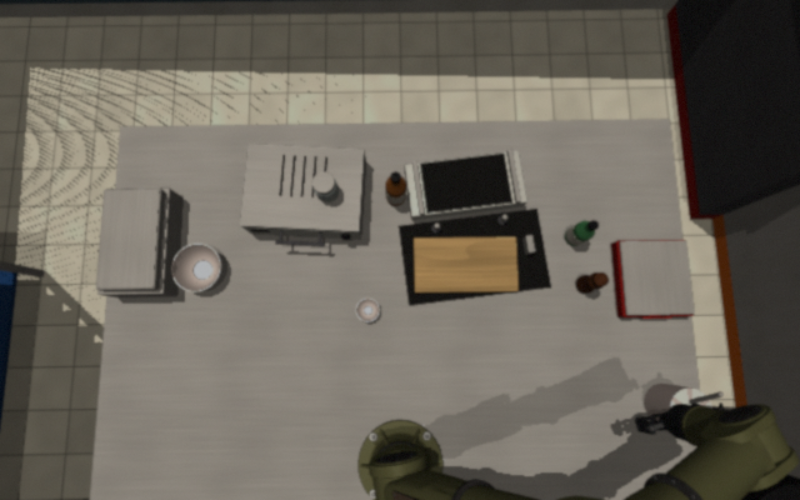

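View pics/side0b.png

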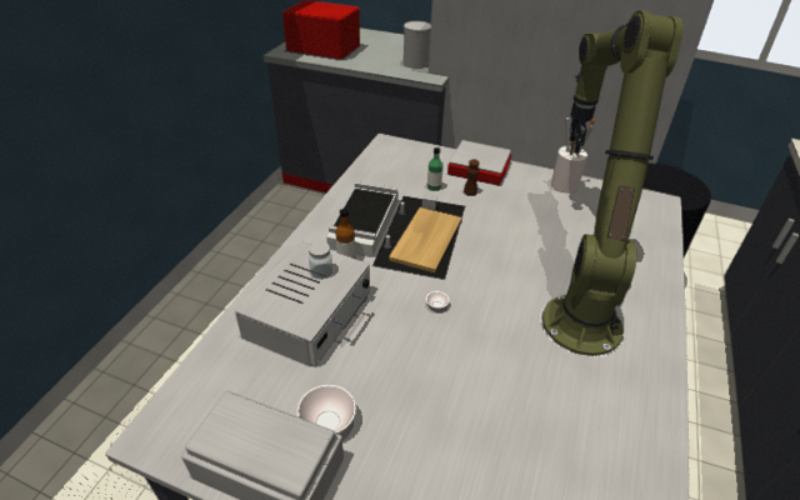

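Top view: the warmer is at (305,185), handle (310,250), dock and board at (465,265), oil (396,188), dish (368,310) and bowl (197,268). I'll view an enlarged crop to measure.

```bash
python3 - <<'E'
from h import *
f=load('top0')['frame'][:,:,::-1]
a=cv2.resize(f[110:270,185:315],None,fx=3.6,fy=3.6,interpolation=cv2.INTER_CUBIC)
b=cv2.resize(f[110:270,315:445],None,fx=3.6,fy=3.6,interpolation=cv2.INTER_CUBIC)
im=np.vstack([np.hstack([a,b])])[:, :]
im=cv2.resize(f[110:250,185:445],(780,420),interpolation=cv2.INTER_CUBIC)
for k in range(0,780,60): cv2.putText(im,str(185+k//3),(k,8),0,.3,(0,0,255)); cv2.line(im,(k,0),(k,4),(0,0,255))
for k in range(0,420,60): cv2.putText(im,str(110+k//3),(0,k+4),0,.3,(0,0,255))
cv2.imwrite('pics/topc.png',cv2.convertScaleAbs(im,alpha=1.4))
E
```

```text
(no output)
```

View pics/topc.png

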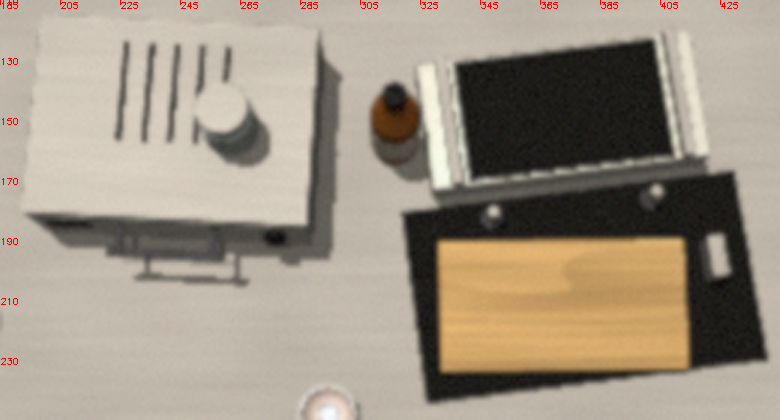

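```bash
python3 - <<'E'
from h import *
c=load('top0')
def P(x,y,z): return at(c,185+x/3,110+y/3,z)[:2]
np.set_printoptions(precision=4,suppress=True)
for n,z,l in [('warm',.114,[(25,213),(308,227),(320,32),(40,17)]),('handle',.085,[(137,277),(247,282)]),('handle2?',0,[(107,252),(224,257)]),
 ('board',.02,[(438,239),(684,238),(690,369),(440,373)]),('dowels b,a',.045,[(491,210),(653,189)]),('stop',.045,[(708,236),(723,235),(730,274),(712,277)]),('mat',0,[(404,213),(733,172),(767,358),(428,402)]),
 ('conv front top',.075,[(432,188),(705,155)])]:
    p=np.array([P(x,y,z) for x,y in l]); print(n,p.tolist() if 0 else p.round(4).tolist(), 'mean',p.mean(0))
    d=p-np.roll(p,1,0); print('  len',np.linalg.norm(d,axis=1),'ang',np.arctan2(d[:,1],d[:,0]))
E
```

```text
warm [[0.6498, 0.4263], [0.6284, 0.1008], [0.8634, 0.0858], [0.887, 0.4169]] mean [0.7572 0.2574]
  len [0.2373 0.3262 0.2355 0.3319] ang [ 3.102  -1.6365 -0.0634  1.4998]
handle [[0.5781, 0.3019], [0.5702, 0.1739]] mean [0.5742 0.2379]
  len [0.1283 0.1283] ang [ 1.5094 -1.6322]
handle2? [[0.6247, 0.357], [0.6162, 0.2124]] mean [0.6204 0.2847]
  len [0.1448 0.1448] ang [ 1.5121 -1.6295]
board [[0.6308, -0.0517], [0.6274, -0.3524], [0.467, -0.3509], [0.4668, -0.0507]] mean [ 0.548  -0.2014]
  len [0.164  0.3008 0.1604 0.3002] ang [-0.0063 -1.582   3.1319  1.5715]
dowels b,a [[0.6605, -0.1155], [0.6835, -0.3124]] mean [ 0.672 -0.214]
  len [0.1982 0.1982] ang [ 1.6871 -1.4545]
stop [[0.6245, -0.3756], [0.6255, -0.3937], [0.5778, -0.3992], [0.5745, -0.3775]] mean [ 0.6005 -0.3865]
  len [0.0501 0.0181 0.048  0.022 ] ang [ 0.0378 -1.5185 -3.0263  1.7218]
mat [[0.6684, -0.0108], [0.7145, -0.4229], [0.4809, -0.45], [0.4337, -0.0361]] mean [ 0.5744 -0.2299]
  len [0.236  0.4146 0.2352 0.4166] ang [ 0.1072 -1.4594 -3.0261  1.6842]
conv front top [[0.6817, -0.0439], [0.717, -0.3702]] mean [ 0.6993 -0.207 ]
  len [0.3282 0.3282] ang [ 1.6788 -1.4628]
```

Two bars show: (107–224, 250) matches the handle at z=85 mm, which agrees with the warmer pose to 2 mm. The lower bar is its shadow. Dock yaw is about 0.112, origin (0.5855, −0.2237). The board is at (0.548, −0.201) with yaw about −0.004. I'll move above the handle.

move_arm --series '[{"linear": [0.4,0.78,0.2],"twist": 0.56,"fingers": 33},{"linear": [0.4,0.78,0.2],"twist": 0.56,"fingers": 33},{"linear": [0.4,0.78,0.2],"twist": 0.56,"fingers": 33},{"linear": [0.4,0.78,0.2],"twist": 0.56,"fingers": 33},{"linear": [0.4,0.78,0.2],"twist": 0.56,"fingers": 33},{"linear": [0.4,0.78,0.2],"twist": 0.56,"fingers": 33},{"linear": [0.4,0.78,0.2],"twist": 0.56,"fingers": 33},{"linear": [0.4,0.78,0.2],"twist": 0.56,"fingers": 33}]'

```text
clock: 0.77
position: [0.2815, -0.3545, 0.2954]
tcp_rot: [[-0.0, 0.821, 0.571], [0.0, 0.571, -0.821], [-1.0, -0.0, -0.0]]
force: [0.3, -0.1, -0.2]
finger_gap: 0.332
```

move_arm --series '[{"linear": [0.4,0.78,0],"twist": 0.56,"fingers": 33},{"linear": [0.4,0.78,0],"twist": 0.56,"fingers": 33},{"linear": [0.4,0.78,0],"twist": 0.56,"fingers": 33},{"linear": [0.4,0.78,0],"twist": 0.56,"fingers": 33},{"linear": [0.4,0.78,0],"twist": 0.56,"fingers": 33},{"linear": [0.4,0.78,0],"twist": 0.56,"fingers": 33},{"linear": [0.4,0.78,0],"twist": 0.56,"fingers": 33},{"linear": [0.4,0.78,0],"twist": 0.56,"fingers": 33}]'

```text
clock: 1.43
position: [0.4094, -0.1051, 0.2953]
tcp_rot: [[-0.0, 0.568, 0.823], [-0.0, 0.823, -0.568], [-1.0, -0.0, 0.0]]
force: [1.2, -0.7, 0.1]
finger_gap: 0.329
```

move_arm --series '[{"linear": [0.4,0.78,0],"twist": 0.56,"fingers": 33},{"linear": [0.4,0.78,0],"twist": 0.56,"fingers": 33},{"linear": [0.4,0.78,0],"twist": 0.56,"fingers": 33},{"linear": [0.4,0.78,0],"twist": 0.56,"fingers": 33},{"linear": [0.4,0.78,0],"twist": 0.56,"fingers": 33},{"linear": [0.4,0.78,0],"twist": 0.56,"fingers": 33},{"linear": [0,0,0],"twist": 0,"fingers": 33},{"linear": [0,0,0],"twist": 0,"fingers": 33}]'

```text
clock: 2.1
position: [0.5052, 0.0827, 0.2947]
tcp_rot: [[-0.001, 0.327, 0.945], [0.001, 0.945, -0.327], [-1.0, 0.001, -0.002]]
force: [0.7, -0.7, -0.6]
finger_gap: 0.329
```

move_arm --series '[{"linear": [0.41,0.77,0],"twist": 0.56,"fingers": 33},{"linear": [0.41,0.77,0],"twist": 0.56,"fingers": 33},{"linear": [0.41,0.77,0],"twist": 0.56,"fingers": 33},{"linear": [0.41,0.77,0],"twist": 0.56,"fingers": 33},{"linear": [0.41,0.77,0],"twist": 0.56,"fingers": 33},{"linear": [0.41,0.77,0],"twist": 0.56,"fingers": 33},{"linear": [0,0,-0.9],"twist": 0,"fingers": 33},{"linear": [0,0,-0.9],"twist": 0,"fingers": 33}]'

```text
clock: 2.77
position: [0.6048, 0.2673, 0.2238]
tcp_rot: [[0.003, 0.068, 0.998], [0.003, 0.998, -0.068], [-1.0, 0.003, 0.003]]
force: [0.7, -0.5, -1.2]
finger_gap: 0.334
```

move_arm --series '[{"linear": [0,0,-0.9],"twist": 0,"fingers": 33},{"linear": [0,0,-0.9],"twist": 0,"fingers": 33},{"linear": [0,0,0],"twist": 0,"fingers": 33},{"linear": [0,0,0],"twist": 0,"fingers": 33}]'

```text
clock: 3.1
position: [0.6032, 0.2629, 0.1501]
tcp_rot: [[-0.004, 0.07, 0.998], [-0.003, 0.998, -0.07], [-1.0, -0.003, -0.003]]
force: [0.4, 0.2, 0.6]
finger_gap: 0.336
```

```bash
python3 - <<'E'
from h import *
c=snap('side','side1'); t=snap('top','top1'); o=r.observe(); print(o['position'],o['tcp_rot'][:,2],o['joint_positions'])
for X in [(.5993,.2017,.085),(.6075,.3315,.085),(.603,.267,.085)]: print(proj(c,X),proj(t,X))
f=c['frame'][:,:,::-1][185:310,165:325]; g=t['frame'][:,:,::-1][120:245,185:345]
im=np.hstack([cv2.resize(f,None,fx=2.5,fy=2.5,interpolation=2),cv2.resize(g,None,fx=2.5,fy=2.5,interpolation=2)])
cv2.imwrite('pics/a1.png',cv2.convertScaleAbs(im,alpha=1.4))
E
```

```text
[0.60471835 0.26529024 0.1536875 ] [ 0.99755968 -0.06978383  0.00221435] [-0.02995562  0.71334123 -0.77105327  1.50409098  0.52691624  1.13722713
 -0.9718436 ]
(np.float64(293.50755721389675), np.float64(235.41817956557315)) (np.float64(259.43603447043205), np.float64(195.9349747202843))
(np.float64(275.93696957150866), np.float64(260.0414704969077)) (np.float64(222.3869885781856), np.float64(194.19213971383883))
(np.float64(285.0377966109123), np.float64(247.47920738573686)) (np.float64(240.79190902675924), np.float64(195.17735985725244))
```

View pics/a1.png

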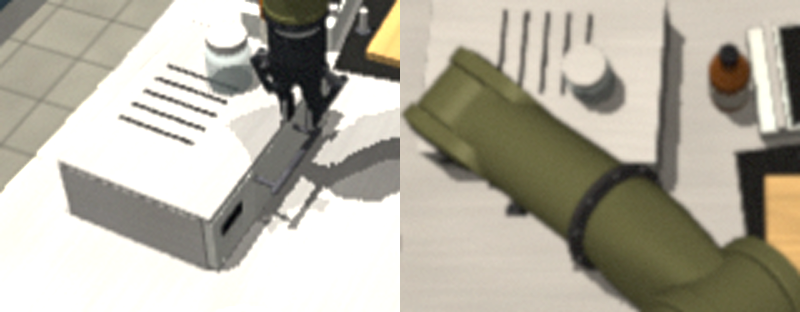

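```bash
python3 - <<'E'
from h import *
c=load('side0')
f=c['frame'][:,:,::-1][190:300,230:330]
im=cv2.resize(f,None,fx=5,fy=5,interpolation=2)
for X in [(.5993,.2017,.085),(.6075,.3315,.085)]:
    u,v=proj(c,X); cv2.circle(im,(int((u+.5-230)*5),int((v+.5-190)*5)),3,(0,0,255),1)
for X in [(.5702,.1739,.085),(.5781,.3019,.085)]:
    u,v=proj(c,X); cv2.circle(im,(int((u+.5-230)*5),int((v+.5-190)*5)),3,(255,0,0),1)
cv2.imwrite('pics/a2.png',im)
E
```

```text
(no output)
```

View pics/a2.png

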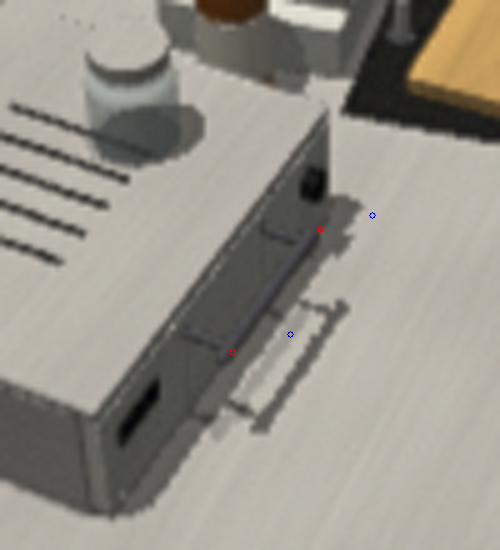

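The handle bar in the crop, (315,233)–(228,352), falls on my red prediction. I'll descend and grip.

move_arm --series '[{"linear": [0,0,-0.5],"twist": 0,"fingers": 33},{"linear": [0,0,-0.5],"twist": 0,"fingers": 33},{"linear": [0,0,-0.5],"twist": 0,"fingers": 33},{"linear": [0,0,-0.5],"twist": 0,"fingers": 33},{"linear": [0,0,-0.15],"twist": 0,"fingers": 33},{"linear": [0,0,0],"twist": 0,"fingers": 33}]'

```text
clock: 3.7
position: [0.6055, 0.2659, 0.0701]
tcp_rot: [[0.006, 0.07, 0.998], [0.001, 0.998, -0.07], [-1.0, 0.001, 0.006]]
force: [-4.9, -3.9, 10.7]
finger_gap: 0.329
```

move_arm --series '[{"linear": [0,0,0],"twist": 0,"fingers": 0},{"linear": [0,0,0],"twist": 0,"fingers": 0},{"linear": [0,0,0],"twist": 0,"fingers": 0},{"linear": [0,0,0],"twist": 0,"fingers": 0},{"linear": [0,0,0],"twist": 0,"fingers": 0},{"linear": [0,0,0],"twist": 0,"fingers": 0}]'

```text
clock: 4.2
position: [0.6058, 0.2661, 0.0692]
tcp_rot: [[0.005, 0.069, 0.998], [0.002, 0.998, -0.07], [-1.0, 0.002, 0.005]]
force: [-1.4, -2.0, 11.0]
finger_gap: 0.106
```

move_arm --series '[{"linear": [-0.35,0.022,0],"twist": 0,"fingers": 0},{"linear": [-0.35,0.022,0],"twist": 0,"fingers": 0},{"linear": [-0.35,0.022,0],"twist": 0,"fingers": 0},{"linear": [-0.35,0.022,0],"twist": 0,"fingers": 0},{"linear": [-0.35,0.022,0],"twist": 0,"fingers": 0},{"linear": [-0.35,0.022,0],"twist": 0,"fingers": 0},{"linear": [-0.35,0.022,0],"twist": 0,"fingers": 0},{"linear": [-0.35,0.022,0],"twist": 0,"fingers": 0}]'

```text
clock: 4.87
position: [0.4946, 0.2733, 0.0691]
tcp_rot: [[0.008, 0.07, 0.998], [0.002, 0.998, -0.07], [-1.0, 0.003, 0.008]]
force: [2.0, -2.8, 15.6]
finger_gap: 0.104
```

move_arm --series '[{"linear": [-0.35,0.022,0],"twist": 0,"fingers": 0},{"linear": [-0.35,0.022,0],"twist": 0,"fingers": 0},{"linear": [-0.2,0.012,0],"twist": 0,"fingers": 0},{"linear": [0,0,0],"twist": 0,"fingers": 0},{"linear": [0,0,0],"twist": 0,"fingers": 0},{"linear": [0,0,0],"twist": 0,"fingers": 0}]'

```text
clock: 5.37
position: [0.4584, 0.2756, 0.069]
tcp_rot: [[0.007, 0.069, 0.998], [0.002, 0.998, -0.069], [-1.0, 0.002, 0.007]]
force: [-0.4, -3.5, 19.0]
finger_gap: 0.103
```

move_arm --series '[{"linear": [0,0,0],"twist": 0,"fingers": 36},{"linear": [0,0,0],"twist": 0,"fingers": 36},{"linear": [0,0,0],"twist": 0,"fingers": 36},{"linear": [0,0,0.5],"twist": 0,"fingers": 36},{"linear": [0,0,0.9],"twist": 0,"fingers": 36},{"linear": [0,0,0.9],"twist": 0,"fingers": 36},{"linear": [0,0,0.9],"twist": 0,"fingers": 36},{"linear": [0,0,0.9],"twist": 0,"fingers": 60}]'

```text
clock: 6.03
position: [0.4552, 0.2747, 0.2312]
tcp_rot: [[-0.001, 0.068, 0.998], [0.0, 0.998, -0.068], [-1.0, 0.0, -0.001]]
force: [1.1, -0.2, -0.5]
finger_gap: 0.484
```

move_arm --series '[{"linear": [0,-0.8,0.5],"twist": 0.5,"fingers": 60},{"linear": [0,-0.8,0.5],"twist": 0.5,"fingers": 60},{"linear": [0,-0.9,0],"twist": 0.5,"fingers": 60},{"linear": [0,-0.9,0],"twist": 0.5,"fingers": 60},{"linear": [0,-0.9,0],"twist": 0.5,"fingers": 60},{"linear": [0,-0.9,0],"twist": 0.5,"fingers": 60},{"linear": [0,-0.9,0],"twist": 0.5,"fingers": 60},{"linear": [0,-0.9,0],"twist": 0.5,"fingers": 60}]'

```text
clock: 6.7
position: [0.4553, -0.007, 0.2696]
tcp_rot: [[0.0, -0.251, 0.968], [-0.0, 0.968, 0.251], [-1.0, -0.0, 0.0]]
force: [1.0, -1.2, -1.0]
finger_gap: 0.599
```

```bash
python3 - <<'E'
from h import *
c=snap('side','side2'); t=snap('top','top2'); o=r.observe(); print(o['position'],o['tcp_rot'][:,2],o['force'])
g=t['frame'][:,:,::-1][110:260,185:445]
im=cv2.resize(g,None,fx=3,fy=3,interpolation=2)
im[:,:]=cv2.convertScaleAbs(im,alpha=1.5)
cv2.imwrite('pics/a3.png',im)
E
```

```text
[ 0.45546918 -0.01245507  0.26861699] [ 0.97069388  0.24030697 -0.00244107] [-0.22287595  0.74231055 -0.50448443]
```

View pics/a3.png

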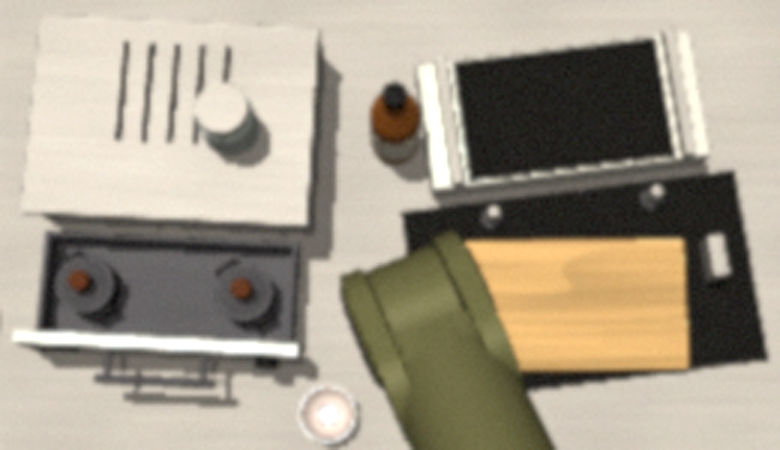

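Two casseroles stand in the open drawer, with knobs at (80,280) and (241,288). There is no third pot. I'll compute the knob positions.

```bash
python3 - <<'E'
from h import *
t=load('top2'); s=load('side2')
f=t['frame'].astype(int); m=((f[:,:,0]>f[:,:,2]*1.9)&(f[:,:,0]>50)).astype(np.uint8); m[:, :190]=0; m[:190]=0; m[225:]=0; m[:,290:]=0
n,l,st,ce=cv2.connectedComponentsWithStats(m)
for i in range(1,n):
    if st[i,4]>8:
        p=at(t,*ce[i],.088); print(st[i],ce[i],p, 'side px',proj(s,[p[0],p[1],.085]))
fs=s['frame'].astype(int); m=((fs[:,:,0]>fs[:,:,2]*1.9)&(fs[:,:,0]>50)).astype(np.uint8)
n,l,st,ce=cv2.connectedComponentsWithStats(m)
for i in range(1,n):
    if st[i,4]>8: print('side',st[i],ce[i])
for u,v in[(185+80/3,110+280/3),(185+241/3,110+288/3)]: print(at(t,u,v,.093))
E
```

```text
[208 201   6   6  26] [210.61538462 203.15384615] [0.5757675  0.37103979 0.088     ] side px (np.float64(279.64172960927397), np.float64(271.15420480070355))
[262 203   6   6  28] [264.78571429 205.5       ] [0.56458504 0.1823894  0.088     ] side px (np.float64(304.6094288991174), np.float64(234.48536565449268))
side [ 226    0   62   47 2430] [257.21316872  22.66790123]
side [457 100   4  20  30] [458.53333333 108.6       ]
side [368 123  41  25 297] [388.3973064  138.93939394]
side [376 128   7   5  24] [378.79166667 129.91666667]
side [226 138  40  16 308] [244.45779221 145.98051948]
side [376 149   3   5  10] [377.1 151.4]
side [ 311  166   58   52 1801] [340.15269295 191.57245974]
side [269 174  14  20 215] [275.45116279 184.66511628]
side [302 232   6   5  27] [304.25925926 233.92592593]
side [276 268   7   6  34] [278.85294118 270.64705882]
[0.57422365 0.36611355 0.093     ]
[0.56198145 0.17986331 0.093     ]
```

move_arm --series '[{"linear": [0.45,0.8,0],"twist": 0,"fingers": 50},{"linear": [0.45,0.8,0],"twist": 0,"fingers": 50},{"linear": [0.45,0.8,0],"twist": 0,"fingers": 50},{"linear": [0.45,0.8,0],"twist": 0,"fingers": 50},{"linear": [0.45,0.8,0],"twist": 0,"fingers": 50},{"linear": [0.45,0.85,0],"twist": 0,"fingers": 50},{"linear": [0,0,-0.8],"twist": 0,"fingers": 50},{"linear": [0,0,-0.8],"twist": 0,"fingers": 50}]'

```text
clock: 7.47
position: [0.5644, 0.1938, 0.2059]
tcp_rot: [[0.003, -0.253, 0.967], [0.004, 0.967, 0.253], [-1.0, 0.003, 0.004]]
force: [0.7, -0.8, -1.0]
finger_gap: 0.499
```

move_arm --series '[{"linear": [0,0,-0.8],"twist": 0,"fingers": 50},{"linear": [0,0,-0.8],"twist": 0,"fingers": 50},{"linear": [0,0,-0.4],"twist": 0,"fingers": 50},{"linear": [0,0,0],"twist": 0,"fingers": 50},{"linear": [0,0,0],"twist": 0,"fingers": 50}]'

```text
clock: 7.88
position: [0.5633, 0.1891, 0.1251]
tcp_rot: [[-0.002, -0.249, 0.968], [0.0, 0.968, 0.249], [-1.0, 0.0, -0.002]]
force: [0.3, 0.5, 1.6]
finger_gap: 0.502
```

move_arm --series '[{"linear": [0.03,-0.17,0],"twist": 0,"fingers": 50},{"linear": [0,0,-0.4],"twist": 0,"fingers": 50},{"linear": [0,0,-0.4],"twist": 0,"fingers": 50},{"linear": [0,0,-0.3],"twist": 0,"fingers": 50},{"linear": [0,0,-0.3],"twist": 0,"fingers": 50},{"linear": [0,0,0],"twist": 0,"fingers": 50}]'

```text
clock: 8.38
position: [0.5644, 0.181, 0.068]
tcp_rot: [[-0.002, -0.248, 0.969], [-0.001, 0.969, 0.248], [-1.0, -0.0, -0.002]]
force: [-0.9, -0.4, -0.7]
finger_gap: 0.5
```

move_arm --series '[{"linear": [0,0,0],"twist": 0,"fingers": 0},{"linear": [0,0,0],"twist": 0,"fingers": 0},{"linear": [0,0,0],"twist": 0,"fingers": 0},{"linear": [0,0,0],"twist": 0,"fingers": 0},{"linear": [0,0,0],"twist": 0,"fingers": 0},{"linear": [0,0,0],"twist": 0,"fingers": 0}]'

```text
clock: 8.88
position: [0.5654, 0.1822, 0.0701]
tcp_rot: [[0.001, -0.249, 0.969], [0.001, 0.969, 0.249], [-1.0, 0.0, 0.002]]
force: [0.3, 0.3, 5.0]
finger_gap: 0.265
```

move_arm --series '[{"linear": [0,0,0.4],"twist": 0,"fingers": 0},{"linear": [0,0,0.6],"twist": 0,"fingers": 0},{"linear": [0,0,0.6],"twist": 0,"fingers": 0},{"linear": [0,0,0.6],"twist": 0,"fingers": 0},{"linear": [0,-0.3,0.2],"twist": 0,"fingers": 0},{"linear": [-0.03,-0.5,0],"twist": 0,"fingers": 0},{"linear": [-0.03,-0.7,0],"twist": 0,"fingers": 0},{"linear": [-0.03,-0.7,0],"twist": 0,"fingers": 0}]'

```text
clock: 9.55
position: [0.5608, 0.0934, 0.1654]
tcp_rot: [[-0.0, -0.25, 0.968], [-0.0, 0.968, 0.25], [-1.0, -0.0, -0.0]]
force: [0.6, -0.8, -1.5]
finger_gap: 0.267
```

move_arm --series '[{"linear": [-0.03,-0.7,0],"twist": 0,"fingers": 0},{"linear": [-0.03,-0.7,0],"twist": 0,"fingers": 0},{"linear": [-0.03,-0.7,0],"twist": 0,"fingers": 0},{"linear": [-0.03,-0.6,0],"twist": 0,"fingers": 0},{"linear": [-0.03,-0.3,0],"twist": 0,"fingers": 0},{"linear": [0,0,0],"twist": 0,"fingers": 0}]'

```text
clock: 10.05
position: [0.5547, -0.03, 0.1646]
tcp_rot: [[-0.002, -0.244, 0.97], [-0.002, 0.97, 0.244], [-1.0, -0.001, -0.002]]
force: [-0.2, 0.2, -1.5]
finger_gap: 0.268
```

```bash
python3 - <<'E'
from h import *
c=snap('side','side3'); t=snap('top','top3'); o=r.observe(); print(o['position'],o['finger_gap'],o['force'])
g=t['frame'][:,:,::-1][130:260,285:445]; f=c['frame'][:,:,::-1][130:260,250:410]
im=np.hstack([cv2.resize(g,None,fx=2.5,fy=2.5,interpolation=2),cv2.resize(f,None,fx=2.5,fy=2.5,interpolation=2)])
cv2.imwrite('pics/a4.png',cv2.convertScaleAbs(im,alpha=1.4))
E
```

```text
[ 0.55513381 -0.02559377  0.16528017] 0.2730247867108376 [ 0.15277024  0.44156307 -1.25995783]
```

View pics/a4.png

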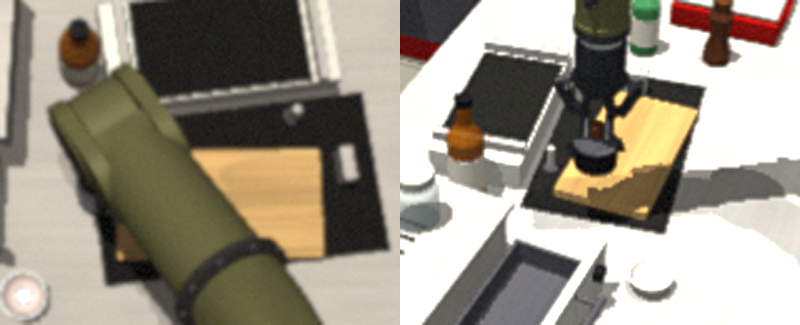

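The board corner is unchanged and the pot hangs level. I'll continue to the far spot on the board.

move_arm --series '[{"linear": [-0.02,-0.5,0],"twist": 0,"fingers": 0},{"linear": [-0.02,-0.7,0],"twist": 0,"fingers": 0},{"linear": [-0.02,-0.7,0],"twist": 0,"fingers": 0},{"linear": [-0.02,-0.7,0],"twist": 0,"fingers": 0},{"linear": [-0.02,-0.7,0],"twist": 0,"fingers": 0},{"linear": [-0.02,-0.7,0],"twist": 0,"fingers": 0},{"linear": [-0.02,-0.7,0],"twist": 0,"fingers": 0},{"linear": [-0.02,-0.7,0],"twist": 0,"fingers": 0}]'

```text
clock: 10.82
position: [0.5497, -0.2411, 0.1656]
tcp_rot: [[0.001, -0.252, 0.968], [0.001, 0.968, 0.252], [-1.0, 0.001, 0.001]]
force: [0.0, -1.4, -1.4]
finger_gap: 0.269
```

move_arm --series '[{"linear": [-0.02,-0.4,0],"twist": 0,"fingers": 0},{"linear": [0,0,-0.3],"twist": 0,"fingers": 0},{"linear": [0,0,-0.5],"twist": 0,"fingers": 0},{"linear": [0,0,-0.5],"twist": 0,"fingers": 0},{"linear": [0,0,-0.4],"twist": 0,"fingers": 0},{"linear": [0,0,-0.3],"twist": 0,"fingers": 0},{"linear": [0,0,0],"twist": 0,"fingers": 0},{"linear": [0,0,0],"twist": 0,"fingers": 0}]'

```text
clock: 11.48
position: [0.5485, -0.2565, 0.0851]
tcp_rot: [[-0.001, -0.251, 0.968], [0.001, 0.968, 0.251], [-1.0, 0.001, -0.0]]
force: [0.2, -1.2, -2.4]
finger_gap: 0.27
```

move_arm --series '[{"linear": [0,0,-0.1],"twist": 0,"fingers": 0},{"linear": [0,0,-0.1],"twist": 0,"fingers": 0},{"linear": [0,0,-0.06],"twist": 0,"fingers": 0},{"linear": [0,0,0],"twist": 0,"fingers": 0},{"linear": [0,0,0],"twist": 0,"fingers": 0}]'

```text
clock: 11.9
position: [0.5481, -0.2583, 0.075]
tcp_rot: [[0.0, -0.249, 0.969], [-0.0, 0.969, 0.249], [-1.0, -0.0, 0.0]]
force: [0.9, 0.2, -2.6]
finger_gap: 0.273
```

move_arm --series '[{"linear": [0,0,-0.04],"twist": 0,"fingers": 0},{"linear": [0,0,-0.04],"twist": 0,"fingers": 0},{"linear": [0,0,0],"twist": 0,"fingers": 0},{"linear": [0,0,0],"twist": 0,"fingers": 0}]'

```text
clock: 12.23
position: [0.5486, -0.2584, 0.074]
tcp_rot: [[0.001, -0.249, 0.969], [-0.002, 0.969, 0.249], [-1.0, -0.002, 0.001]]
force: [-4.7, 0.4, 16.1]
finger_gap: 0.263
```

move_arm --series '[{"linear": [0,0,0.02],"twist": 0,"fingers": 50},{"linear": [0,0,0.02],"twist": 0,"fingers": 50},{"linear": [0,0,0],"twist": 0,"fingers": 50},{"linear": [0,0,0.3],"twist": 0,"fingers": 50},{"linear": [0,0,0.8],"twist": 0,"fingers": 50},{"linear": [0,0,0.8],"twist": 0,"fingers": 50},{"linear": [0,0,0.8],"twist": 0,"fingers": 50},{"linear": [0.03,0.5,0.4],"twist": 0,"fingers": 50}]'

```text
clock: 12.9
position: [0.5501, -0.2421, 0.2011]
tcp_rot: [[0.004, -0.243, 0.97], [-0.003, 0.97, 0.243], [-1.0, -0.004, 0.003]]
force: [-0.2, -1.9, 0.3]
finger_gap: 0.497
```

move_arm --series '[{"linear": [0.03,0.8,0],"twist": 0,"fingers": 50},{"linear": [0.03,0.8,0],"twist": 0,"fingers": 50},{"linear": [0.03,0.8,0],"twist": 0,"fingers": 50},{"linear": [0.03,0.8,0],"twist": 0,"fingers": 50},{"linear": [0.03,0.8,0],"twist": 0,"fingers": 50},{"linear": [0.03,0.8,0],"twist": 0,"fingers": 50},{"linear": [0.03,0.8,0],"twist": 0,"fingers": 50},{"linear": [0.03,0.8,0],"twist": 0,"fingers": 50}]'

```text
clock: 13.57
position: [0.5584, 0.0199, 0.1979]
tcp_rot: [[0.0, -0.249, 0.968], [0.0, 0.968, 0.249], [-1.0, 0.0, 0.0]]
force: [0.5, 0.0, -0.3]
finger_gap: 0.499
```

move_arm --series '[{"linear": [0.04,0.8,0],"twist": 0,"fingers": 50},{"linear": [0.04,0.8,0],"twist": 0,"fingers": 50},{"linear": [0.04,0.8,0],"twist": 0,"fingers": 50},{"linear": [0.04,0.8,0],"twist": 0,"fingers": 50},{"linear": [0.04,0.8,0],"twist": 0,"fingers": 50},{"linear": [0.04,0.8,0],"twist": 0,"fingers": 50},{"linear": [0.04,0.8,0],"twist": 0,"fingers": 50},{"linear": [0.04,0.8,0],"twist": 0,"fingers": 50}]'

```text
clock: 14.23
position: [0.571, 0.2759, 0.1978]
tcp_rot: [[-0.0, -0.249, 0.968], [0.0, 0.968, 0.249], [-1.0, 0.0, -0.0]]
force: [0.5, -0.3, -0.2]
finger_gap: 0.502
```

```bash
python3 - <<'E'
from h import *
c=snap('side','side4'); t=snap('top','top4'); o=r.observe(); print(o['position'],o['finger_gap'],o['force'])
f=t['frame'][:,:,::-1][110:260,185:445]
cv2.imwrite('pics/a5.png',cv2.convertScaleAbs(cv2.resize(f,None,fx=3,fy=3,interpolation=2),alpha=1.4))
E
```

```text
[0.56902175 0.28146676 0.19822037] 0.4988902918679214 [0.18266115 0.39947621 0.00105463]
```

View pics/a5.png

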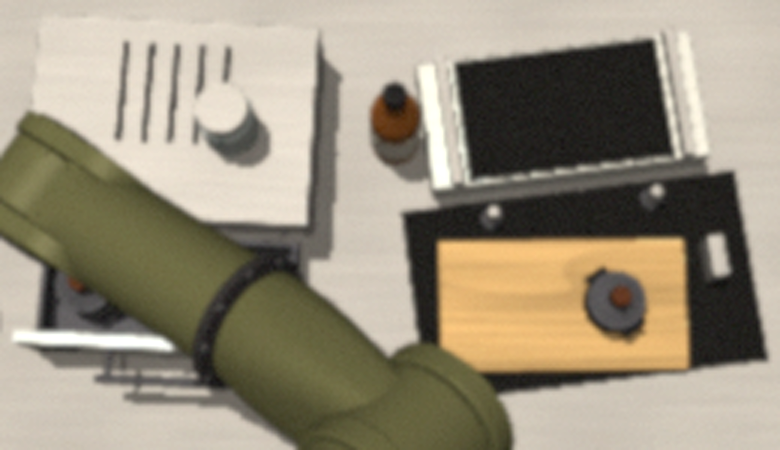

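The first pot stands upright on the board at (618,300) and the board is unmoved. Next is the second pot.

move_arm --series '[{"linear": [0.06,0.75,0],"twist": 0,"fingers": 50},{"linear": [0.06,0.75,0],"twist": 0,"fingers": 50},{"linear": [0.05,0.74,0],"twist": 0,"fingers": 50},{"linear": [0,0,-0.7],"twist": 0,"fingers": 50},{"linear": [0,0,-0.7],"twist": 0,"fingers": 50},{"linear": [0,0,-0.5],"twist": 0,"fingers": 50},{"linear": [0,0,0],"twist": 0,"fingers": 50},{"linear": [0,0,0],"twist": 0,"fingers": 50}]'

```text
clock: 15.0
position: [0.578, 0.3628, 0.1209]
tcp_rot: [[-0.002, -0.249, 0.969], [-0.001, 0.969, 0.249], [-1.0, -0.0, -0.002]]
force: [-0.8, -0.4, 1.5]
finger_gap: 0.499
```

move_arm --series '[{"linear": [-0.05,0.2,0],"twist": 0,"fingers": 50},{"linear": [0,0,-0.4],"twist": 0,"fingers": 50},{"linear": [0,0,-0.4],"twist": 0,"fingers": 50},{"linear": [0,0,-0.3],"twist": 0,"fingers": 50},{"linear": [0,0,-0.2],"twist": 0,"fingers": 50},{"linear": [0,0,0],"twist": 0,"fingers": 50}]'

```text
clock: 15.5
position: [0.5761, 0.3711, 0.0684]
tcp_rot: [[-0.001, -0.249, 0.969], [-0.001, 0.969, 0.249], [-1.0, -0.001, -0.001]]
force: [0.2, -0.7, -0.1]
finger_gap: 0.499
```

move_arm --series '[{"linear": [0,0,0],"twist": 0,"fingers": 0},{"linear": [0,0,0],"twist": 0,"fingers": 0},{"linear": [0,0,0],"twist": 0,"fingers": 0},{"linear": [0,0,0],"twist": 0,"fingers": 0},{"linear": [0,0,0],"twist": 0,"fingers": 0},{"linear": [0,0,0],"twist": 0,"fingers": 0}]'

```text
clock: 16.0
position: [0.577, 0.372, 0.0704]
tcp_rot: [[0.002, -0.249, 0.969], [0.001, 0.969, 0.249], [-1.0, 0.001, 0.002]]
force: [1.2, -0.3, 5.4]
finger_gap: 0.272
```

move_arm --series '[{"linear": [0,0,0.4],"twist": 0,"fingers": 0},{"linear": [0,0,0.6],"twist": 0,"fingers": 0},{"linear": [0,0,0.6],"twist": 0,"fingers": 0},{"linear": [0,0,0.6],"twist": 0,"fingers": 0},{"linear": [0,-0.3,0.2],"twist": 0,"fingers": 0},{"linear": [-0.04,-0.6,0],"twist": 0,"fingers": 0},{"linear": [-0.04,-0.7,0],"twist": 0,"fingers": 0},{"linear": [-0.04,-0.7,0],"twist": 0,"fingers": 0}]'

```text
clock: 16.67
position: [0.5709, 0.2773, 0.1642]
tcp_rot: [[-0.001, -0.249, 0.968], [-0.001, 0.968, 0.249], [-1.0, -0.001, -0.001]]
force: [-0.3, 0.3, -1.8]
finger_gap: 0.265
```

move_arm --series '[{"linear": [-0.04,-0.7,0],"twist": 0,"fingers": 0},{"linear": [-0.04,-0.7,0],"twist": 0,"fingers": 0},{"linear": [-0.04,-0.7,0],"twist": 0,"fingers": 0},{"linear": [-0.04,-0.7,0],"twist": 0,"fingers": 0},{"linear": [-0.04,-0.7,0],"twist": 0,"fingers": 0},{"linear": [-0.04,-0.7,0],"twist": 0,"fingers": 0},{"linear": [-0.04,-0.5,0],"twist": 0,"fingers": 0},{"linear": [-0.04,-0.2,0],"twist": 0,"fingers": 0}]'

```text
clock: 17.33
position: [0.558, 0.0778, 0.1638]
tcp_rot: [[-0.003, -0.244, 0.97], [-0.003, 0.97, 0.244], [-1.0, -0.003, -0.003]]
force: [-0.2, -0.0, -1.6]
finger_gap: 0.269
```

```bash
python3 - <<'E'
from h import *
c=snap('side','side5'); t=snap('top','top5'); o=r.observe(); print(o['position'],o['finger_gap'],o['force'])
p=load('top4'); q=load('side3')
def diff(a,b,x0,y0,x1,y1):
    return np.abs(a['frame'][y0:y1,x0:x1].astype(int)-b['frame'][y0:y1,x0:x1]).mean()
print(diff(t,p,395,160,445,240),[t['frame'][v,405:420,0].tolist() for v in (195,215,230)],[p['frame'][v,405:420,0].tolist() for v in (195,215,230)])
E
```

```text
[0.55820353 0.08068831 0.16440727] 0.26913025371673893 [ 0.00724868 -0.28008519 -1.28756105]
1.3615 [[163, 164, 164, 163, 164, 162, 162, 146, 96, 47, 24, 25, 28, 36, 48], [162, 162, 159, 160, 159, 161, 160, 153, 125, 77, 37, 24, 26, 24, 24], [152, 152, 154, 153, 154, 154, 155, 155, 145, 104, 57, 25, 23, 20, 19]] [[164, 164, 165, 165, 164, 162, 162, 146, 99, 45, 26, 26, 27, 37, 47], [163, 163, 161, 161, 159, 158, 159, 152, 125, 78, 36, 23, 24, 23, 25], [153, 154, 153, 153, 154, 156, 155, 154, 146, 106, 55, 31, 25, 24, 21]]
```

The board is unchanged. Carry on and place.

move_arm --series '[{"linear": [-0.03,-0.5,0],"twist": 0,"fingers": 0},{"linear": [-0.03,-0.75,0],"twist": 0,"fingers": 0},{"linear": [-0.03,-0.75,0],"twist": 0,"fingers": 0},{"linear": [-0.03,-0.75,0],"twist": 0,"fingers": 0},{"linear": [-0.03,-0.75,0],"twist": 0,"fingers": 0},{"linear": [-0.03,-0.75,0],"twist": 0,"fingers": 0},{"linear": [-0.03,-0.75,0],"twist": 0,"fingers": 0},{"linear": [-0.03,-0.5,0],"twist": 0,"fingers": 0}]'

```text
clock: 18.1
position: [0.5493, -0.1382, 0.1648]
tcp_rot: [[-0.0, -0.248, 0.969], [-0.0, 0.969, 0.248], [-1.0, -0.0, -0.0]]
force: [0.2, -0.6, -2.3]
finger_gap: 0.27
```

move_arm --series '[{"linear": [0,0,0],"twist": 0,"fingers": 0},{"linear": [0,0,-0.3],"twist": 0,"fingers": 0},{"linear": [0,0,-0.5],"twist": 0,"fingers": 0},{"linear": [0,0,-0.5],"twist": 0,"fingers": 0},{"linear": [0,0,-0.5],"twist": 0,"fingers": 0},{"linear": [0,0,-0.3],"twist": 0,"fingers": 0},{"linear": [0,0,-0.1],"twist": 0,"fingers": 0},{"linear": [0,0,0],"twist": 0,"fingers": 0}]'

```text
clock: 18.77
position: [0.5489, -0.1349, 0.0763]
tcp_rot: [[-0.002, -0.251, 0.968], [0.001, 0.968, 0.251], [-1.0, 0.002, -0.001]]
force: [-0.6, 0.2, -0.6]
finger_gap: 0.273
```

move_arm --series '[{"linear": [0,0,-0.04],"twist": 0,"fingers": 0},{"linear": [0,0,0],"twist": 0,"fingers": 0},{"linear": [0,0,0],"twist": 0,"fingers": 0}]'

```text
clock: 19.02
position: [0.5499, -0.1365, 0.0765]
tcp_rot: [[0.001, -0.249, 0.969], [-0.0, 0.969, 0.249], [-1.0, -0.001, 0.001]]
force: [-0.5, -0.1, -1.8]
finger_gap: 0.268
```

move_arm --series '[{"linear": [0,0,-0.06],"twist": 0,"fingers": 0},{"linear": [0,0,0],"twist": 0,"fingers": 0},{"linear": [0,0,0.02],"twist": 0,"fingers": 50},{"linear": [0,0,0.02],"twist": 0,"fingers": 50},{"linear": [0,0,0],"twist": 0,"fingers": 50},{"linear": [0,0,0.4],"twist": 0,"fingers": 50},{"linear": [0,0,0.8],"twist": 0,"fingers": 50},{"linear": [0,0,0.8],"twist": 0,"fingers": 50}]'

```text
clock: 19.68
position: [0.5483, -0.1365, 0.1549]
tcp_rot: [[-0.003, -0.249, 0.968], [0.001, 0.968, 0.249], [-1.0, 0.002, -0.002]]
force: [0.5, 0.1, 0.3]
finger_gap: 0.497
```

move_arm --series '[{"linear": [-0.3,0.6,0.5],"twist": -0.5,"fingers": 0},{"linear": [-0.3,0.8,0],"twist": -0.5,"fingers": 0},{"linear": [-0.3,0.8,0],"twist": -0.5,"fingers": 0},{"linear": [-0.3,0.8,0],"twist": -0.5,"fingers": 0},{"linear": [-0.3,0.8,0],"twist": -0.5,"fingers": 0},{"linear": [-0.3,0.8,0],"twist": -0.5,"fingers": 0},{"linear": [-0.3,0.8,0],"twist": -0.5,"fingers": 0},{"linear": [-0.3,0.8,0],"twist": -0.5,"fingers": 0}]'

```text
clock: 20.35
position: [0.4525, 0.1127, 0.1751]
tcp_rot: [[0.0, 0.071, 0.997], [-0.0, 0.997, -0.071], [-1.0, -0.0, 0.0]]
force: [0.7, 0.9, 0.0]
finger_gap: 0.001
```

```bash
python3 - <<'E'
from h import *
c=snap('side','side6'); t=snap('top','top6'); o=r.observe(); print(o['position'],o['finger_gap'],o['tcp_rot'][:,2])
f=t['frame'][:,:,::-1][110:260,185:445]
cv2.imwrite('pics/a6.png',cv2.convertScaleAbs(cv2.resize(f,None,fx=3,fy=3,interpolation=2),alpha=1.4))
E
```

```text
[0.45125489 0.11736289 0.17595364] -0.002325485262202503 [ 0.99813285 -0.06106488  0.0013752 ]
```

View pics/a6.png

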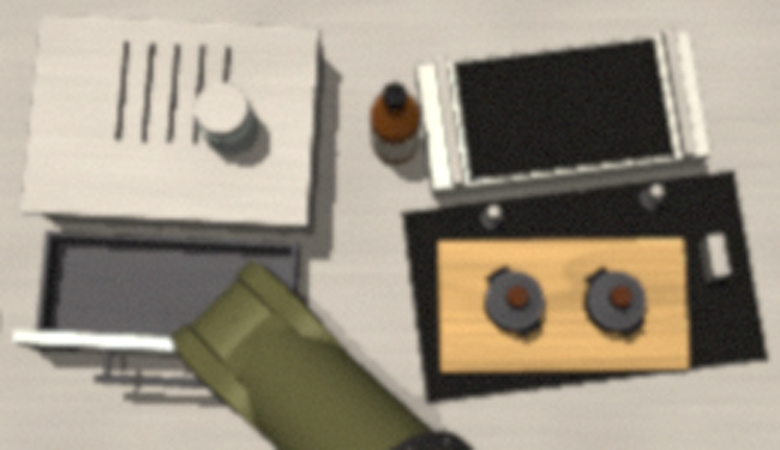

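Both pots stand on the board and the drawer is empty. Now I'll push the drawer shut by its handle bar with closed fingers.

move_arm --series '[{"linear": [-0.2,0.66,0],"twist": 0,"fingers": 0},{"linear": [-0.2,0.66,0],"twist": 0,"fingers": 0},{"linear": [-0.2,0.66,0],"twist": 0,"fingers": 0},{"linear": [-0.2,0.66,0],"twist": 0,"fingers": 0},{"linear": [-0.2,0.66,0],"twist": 0,"fingers": 0},{"linear": [-0.2,0.66,0],"twist": 0,"fingers": 0},{"linear": [0,0,-0.5],"twist": 0,"fingers": 0},{"linear": [0,0,-0.7],"twist": 0,"fingers": 0}]'

```text
clock: 21.12
position: [0.4061, 0.2726, 0.1283]
tcp_rot: [[0.004, 0.066, 0.998], [0.004, 0.998, -0.066], [-1.0, 0.004, 0.004]]
force: [0.8, -0.1, -1.8]
finger_gap: -0.004
```

move_arm --series '[{"linear": [0,0,-0.7],"twist": 0,"fingers": 0},{"linear": [0,0,-0.7],"twist": 0,"fingers": 0},{"linear": [0,0,0],"twist": 0,"fingers": 0},{"linear": [0.2,-0.01,0],"twist": 0,"fingers": 0},{"linear": [0.3,-0.02,0],"twist": 0,"fingers": 0},{"linear": [0.3,-0.02,0],"twist": 0,"fingers": 0},{"linear": [0.3,-0.02,0],"twist": 0,"fingers": 0},{"linear": [0.3,-0.02,0],"twist": 0,"fingers": 0}]'

```text
clock: 21.78
position: [0.4634, 0.2666, 0.0726]
tcp_rot: [[0.002, 0.07, 0.998], [0.002, 0.998, -0.07], [-1.0, 0.002, 0.002]]
force: [-2.0, 2.4, 1.6]
finger_gap: -0.001
```

move_arm --series '[{"linear": [0.35,-0.022,0],"twist": 0,"fingers": 0},{"linear": [0.35,-0.022,0],"twist": 0,"fingers": 0},{"linear": [0.35,-0.022,0],"twist": 0,"fingers": 0},{"linear": [0.35,-0.022,0],"twist": 0,"fingers": 0},{"linear": [0.35,-0.022,0],"twist": 0,"fingers": 0},{"linear": [0.35,-0.022,0],"twist": 0,"fingers": 0},{"linear": [0.2,-0.01,0],"twist": 0,"fingers": 0},{"linear": [0,0,0],"twist": 0,"fingers": 0}]'

```text
clock: 22.45
position: [0.5565, 0.2596, 0.0719]
tcp_rot: [[0.003, 0.072, 0.997], [0.001, 0.997, -0.072], [-1.0, 0.001, 0.002]]
force: [0.4, 0.1, -0.6]
finger_gap: -0.0
```

move_arm --series '[{"linear": [0.12,-0.008,0],"twist": 0,"fingers": 0},{"linear": [0.12,-0.008,0],"twist": 0,"fingers": 0},{"linear": [0.12,-0.008,0],"twist": 0,"fingers": 0},{"linear": [0.12,-0.008,0],"twist": 0,"fingers": 0},{"linear": [0.08,-0.005,0],"twist": 0,"fingers": 0},{"linear": [0.06,0,0],"twist": 0,"fingers": 0},{"linear": [0,0,0],"twist": 0,"fingers": 0}]'

```text
clock: 23.03
position: [0.5787, 0.259, 0.0708]
tcp_rot: [[0.0, 0.069, 0.998], [0.0, 0.998, -0.069], [-1.0, 0.0, 0.0]]
force: [0.1, -0.8, 0.4]
finger_gap: -0.003
```

move_arm --series '[{"linear": [0.08,-0.005,0],"twist": 0,"fingers": 0},{"linear": [0.06,-0.005,0],"twist": 0,"fingers": 0},{"linear": [0.06,-0.005,0],"twist": 0,"fingers": 0},{"linear": [0,0,0],"twist": 0,"fingers": 0}]'

```text
clock: 23.37
position: [0.5866, 0.2584, 0.0708]
tcp_rot: [[0.0, 0.069, 0.998], [0.0, 0.998, -0.069], [-1.0, 0.0, 0.0]]
force: [0.1, 0.5, -0.3]
finger_gap: -0.0
```

move_arm --series '[{"linear": [0.06,-0.005,0],"twist": 0,"fingers": 0},{"linear": [0.06,-0.005,0],"twist": 0,"fingers": 0},{"linear": [0,0,0],"twist": 0,"fingers": 0}]'

```text
clock: 23.62
position: [0.5885, 0.2583, 0.0707]
tcp_rot: [[-0.004, 0.067, 0.998], [-0.001, 0.998, -0.067], [-1.0, -0.001, -0.004]]
force: [-9.0, -0.0, 4.6]
finger_gap: -0.0
```

move_arm --series '[{"linear": [0.05,-0.003,0],"twist": 0,"fingers": 0},{"linear": [0.03,-0.002,0],"twist": 0,"fingers": 0},{"linear": [0,0,0],"twist": 0,"fingers": 0},{"linear": [0,0,0],"twist": 0,"fingers": 0}]'

```text
clock: 23.95
position: [0.5888, 0.2583, 0.0707]
tcp_rot: [[-0.009, 0.066, 0.998], [-0.002, 0.998, -0.066], [-1.0, -0.003, -0.008]]
force: [-18.2, -2.4, 9.8]
finger_gap: -0.001
```

Drawer at its stop (18 N). Back off and go to the board's near edge.

move_arm --series '[{"linear": [-0.4,0.02,0],"twist": 0,"fingers": 0},{"linear": [-0.6,0.03,0],"twist": 0,"fingers": 0},{"linear": [-0.6,0.03,0.3],"twist": 0,"fingers": 0},{"linear": [0,0,0.8],"twist": 0,"fingers": 0},{"linear": [0,0,0.8],"twist": 0,"fingers": 0},{"linear": [-0.16,-0.77,0],"twist": 0.14,"fingers": 0},{"linear": [-0.16,-0.77,0],"twist": 0.14,"fingers": 0},{"linear": [-0.16,-0.77,0],"twist": 0.14,"fingers": 0}]'

```text
clock: 24.62
position: [0.5114, 0.1681, 0.1477]
tcp_rot: [[0.003, 0.033, 0.999], [0.0, 0.999, -0.033], [-1.0, 0.001, 0.003]]
force: [0.5, -1.5, -0.7]
finger_gap: 0.002
```

move_arm --series '[{"linear": [-0.16,-0.77,0],"twist": 0.14,"fingers": 0},{"linear": [-0.16,-0.77,0],"twist": 0.14,"fingers": 0},{"linear": [-0.16,-0.77,0],"twist": 0.14,"fingers": 0},{"linear": [-0.16,-0.77,0],"twist": 0.14,"fingers": 0},{"linear": [-0.1,-0.77,0],"twist": 0.14,"fingers": 0},{"linear": [-0.1,-0.77,0],"twist": 0.14,"fingers": 0},{"linear": [-0.1,-0.77,0],"twist": 0.14,"fingers": 0},{"linear": [-0.1,-0.77,0],"twist": 0.14,"fingers": 0}]'

```text
clock: 25.28
position: [0.4696, -0.0796, 0.1473]
tcp_rot: [[0.002, -0.055, 0.998], [-0.001, 0.998, 0.055], [-1.0, -0.001, 0.002]]
force: [0.6, -0.4, -0.4]
finger_gap: -0.001
```

```bash
python3 - <<'E'
from h import *
c=snap('side','side7'); t=snap('top','top7'); o=r.observe(); print(o['position'],o['finger_gap'],o['tcp_rot'][:,2])
g=t['frame'][:,:,::-1][130:260,190:440]; f=c['frame'][:,:,::-1][140:300,200:410]
im=np.vstack([cv2.resize(g,(500,260)),cv2.resize(f,(500,338))[:330]])
cv2.imwrite('pics/a7.png',cv2.convertScaleAbs(im,alpha=1.3))
E
```

```text
[ 0.46863684 -0.08401939  0.1463458 ] -0.0007389372092868794 [ 0.99891351  0.04658479 -0.00128691]
```

View pics/a7.png

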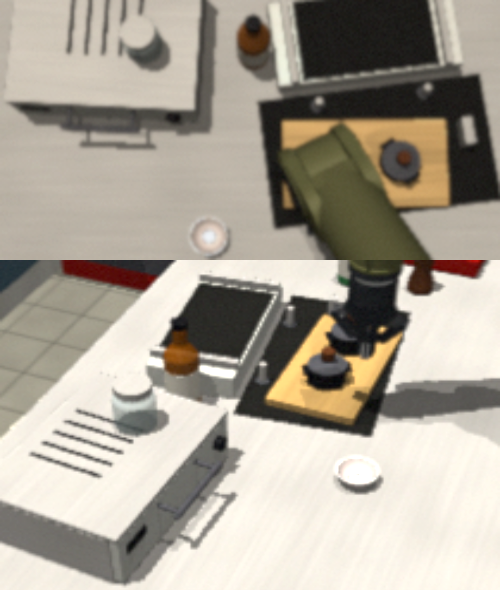

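The drawer is shut and the board is unmoved, both pots upright. I'll go to the near edge and down.

move_arm --series '[{"linear": [-0.27,-0.7,0],"twist": 0.15,"fingers": 0},{"linear": [-0.27,-0.7,0],"twist": 0.15,"fingers": 0},{"linear": [-0.27,-0.7,0],"twist": 0.15,"fingers": 0},{"linear": [-0.27,-0.7,0],"twist": 0.15,"fingers": 0},{"linear": [0,-0.7,0],"twist": 0.15,"fingers": 0},{"linear": [0,-0.3,0],"twist": 0,"fingers": 0},{"linear": [0,0,-0.6],"twist": 0,"fingers": 0},{"linear": [0,0,-0.8],"twist": 0,"fingers": 0}]'

```text
clock: 26.05
position: [0.4286, -0.2311, 0.0921]
tcp_rot: [[0.006, -0.111, 0.994], [-0.002, 0.994, 0.111], [-1.0, -0.003, 0.006]]
force: [1.2, -1.5, -0.6]
finger_gap: 0.001
```

move_arm --series '[{"linear": [0,0,-0.8],"twist": 0,"fingers": 0},{"linear": [0,0,-0.6],"twist": 0,"fingers": 0},{"linear": [0,0,-0.3],"twist": 0,"fingers": 0},{"linear": [0,0,0],"twist": 0,"fingers": 0},{"linear": [0,0,0],"twist": 0,"fingers": 0}]'

```text
clock: 26.47
position: [0.4268, -0.2288, 0.0229]
tcp_rot: [[0.0, -0.116, 0.993], [0.001, 0.993, 0.116], [-1.0, 0.001, 0.0]]
force: [-0.0, -0.2, 0.5]
finger_gap: 0.002
```

move_arm --series '[{"linear": [0,-0.3,-0.2],"twist": 0,"fingers": 0},{"linear": [0,0,-0.12],"twist": 0,"fingers": 0},{"linear": [0.2,0,0],"twist": 0,"fingers": 0},{"linear": [0.2,0,0],"twist": 0,"fingers": 0},{"linear": [0.12,0.01,0],"twist": 0,"fingers": 0},{"linear": [0.1,0.01,0],"twist": 0,"fingers": 0},{"linear": [0.1,0.01,0],"twist": 0,"fingers": 0},{"linear": [0.1,0.01,0],"twist": 0,"fingers": 0}]'

```text
clock: 27.13
position: [0.4584, -0.2401, 0.01]
tcp_rot: [[-0.002, -0.114, 0.993], [-0.0, 0.993, 0.114], [-1.0, -0.0, -0.002]]
force: [-5.0, -1.1, 1.4]
finger_gap: 0.001
```

move_arm --series '[{"linear": [0.1,0.01,0],"twist": 0,"fingers": 0},{"linear": [0.1,0.01,0],"twist": 0,"fingers": 0},{"linear": [0.1,0.01,0],"twist": 0,"fingers": 0},{"linear": [0.08,0.01,0],"twist": 0,"fingers": 0},{"linear": [0,0,0],"twist": 0,"fingers": 0}]'

```text
clock: 27.55
position: [0.4721, -0.2395, 0.0099]
tcp_rot: [[-0.005, -0.113, 0.994], [-0.002, 0.994, 0.113], [-1.0, -0.001, -0.005]]
force: [-5.7, -2.9, 4.0]
finger_gap: 0.0
```

```bash
cat >> h.py <<'E'
def show(tag,out):
    c=snap('side','s'+tag); t=snap('top','t'+tag); o=r.observe(); print(o['position'],o['force'],o['tcp_rot'][:,2])
    g=t['frame'][:,:,::-1][150:250,310:450]; f=c['frame'][:,:,::-1][140:240,290:400]
    im=np.hstack([cv2.resize(g,(448,320),interpolation=2),cv2.resize(f,(352,320),interpolation=2)])
    cv2.imwrite(out,cv2.convertScaleAbs(im,alpha=1.3))
E
python3 -c "
from h import *
show('8','pics/a8.png')"
```

```text
[ 0.47202413 -0.23950509  0.00989441] [-6.15107755 -1.1458946   4.24193493] [ 0.99354823  0.11332778 -0.00432712]
```

View pics/a8.png

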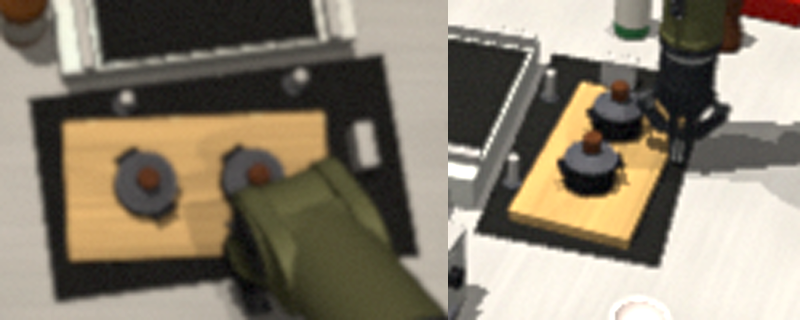

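The board is moving in and turning the right way. I'll continue.

move_arm --series '[{"linear": [0.1,0.011,0],"twist": 0,"fingers": 0},{"linear": [0.1,0.011,0],"twist": 0,"fingers": 0},{"linear": [0.1,0.011,0],"twist": 0,"fingers": 0},{"linear": [0.1,0.011,0],"twist": 0,"fingers": 0},{"linear": [0,0,0],"twist": 0,"fingers": 0}]'

```text
clock: 28.07
position: [0.4883, -0.2378, 0.0099]
tcp_rot: [[-0.004, -0.113, 0.994], [-0.002, 0.994, 0.113], [-1.0, -0.001, -0.004]]
force: [-5.1, -2.4, 3.9]
finger_gap: -0.001
```

move_arm --series '[{"linear": [0.07,0.008,0],"twist": 0,"fingers": 0},{"linear": [0.06,0.007,0],"twist": 0,"fingers": 0},{"linear": [0,0,0],"twist": 0,"fingers": 0}]'

```text
clock: 28.32
position: [0.4897, -0.2378, 0.0097]
tcp_rot: [[-0.011, -0.112, 0.994], [-0.003, 0.994, 0.112], [-1.0, -0.002, -0.011]]
force: [-15.6, -3.0, 13.9]
finger_gap: -0.0
```

```bash
cat >> h.py <<'E'
Rd=np.array([[.9937,-.1118],[.1118,.9937]]); Od=np.array([.5855,-.2237])
def edge(tag):
    t=snap('top','t'+tag); f=t['frame'].astype(int); w=f[:,:,0]-f[:,:,2]
    def line(pts):
        p=np.array([(at(t,u,v,.02)[:2]-Od)@Rd for u,v in pts]); return p
    def sub(a,th): # first crossing index, subpixel
        i=int(np.argmax(a>th)); return i-(a[i]-th)/max(a[i]-a[i-1],1) if i>0 else None
    th=32
    P=[(u,170+s) for u in range(340,405,4) if (s:=sub(w[170:235,u],th))]
    p=line(P); k=np.polyfit(p[:,1],p[:,0],1); res=np.abs(np.polyval(k,p[:,1])-p[:,0]); g=res<.003; k=np.polyfit(p[g,1],p[g,0],1)
    print('far edge dock x at y=0: %.4f, yaw %.4f, n %d res %.4f'%(k[1],-k[0],g.sum(),res[g].max()))
    Q=[(440-s,v) for v in range(196,222,3) if (s:=sub(w[v,440:360:-1],th))]
    L=[(310+s,v) for v in range(196,222,3) if (s:=sub(w[v,310:390],th))]
    for n,q in(('-y end',Q),('+y end',L)):
        q=line(q); print(n,'dock y',np.round(q[:,1],4), 'x',np.round(q[[0,-1],0],3))
E
python3 -c "
from h import *
edge('9'); print(at(load('t9'),185+491/3,110+210/3,.045),r.observe()['force'])"
```

```text
far edge dock x at y=0: 0.0770, yaw -0.0508, n 17 res 0.0007
-y end dock y [-0.0973 -0.0478  0.0042  0.0044 -0.0003 -0.0049  0.0013  0.0025  0.0083] x [ 0.007 -0.069]
+y end dock y [0.1822 0.1819 0.1833 0.1845 0.1844 0.1845 0.1857 0.1867 0.187 ] x [ 0.043 -0.046]
[ 0.66053714 -0.11554064  0.045     ] [-15.37909973  -2.92824777  13.14003864]
```

The board touches dowel b but is still −0.05 rad askew. I'll shift the push point to dock y≈−0.075 to turn it.

move_arm --series '[{"linear": [-0.3,0,0],"twist": 0,"fingers": 0},{"linear": [-0.25,0,0],"twist": 0,"fingers": 0},{"linear": [0.07,-0.6,0],"twist": 0,"fingers": 0},{"linear": [0.07,-0.6,0],"twist": 0,"fingers": 0},{"linear": [0.07,-0.65,0],"twist": 0,"fingers": 0},{"linear": [0,0,0],"twist": 0,"fingers": 0},{"linear": [0,0,0],"twist": 0,"fingers": 0}]'

```text
clock: 28.95
position: [0.4814, -0.3118, 0.0098]
tcp_rot: [[0.0, -0.111, 0.994], [-0.0, 0.994, 0.111], [-1.0, -0.0, 0.0]]
force: [-0.3, 1.7, -0.9]
finger_gap: -0.001
```

move_arm --series '[{"linear": [0.15,0.015,0],"twist": 0,"fingers": 0},{"linear": [0.1,0.01,0],"twist": 0,"fingers": 0},{"linear": [0.1,0.01,0],"twist": 0,"fingers": 0},{"linear": [0.1,0.01,0],"twist": 0,"fingers": 0},{"linear": [0,0,0],"twist": 0,"fingers": 0}]'

```text
clock: 29.37
position: [0.4987, -0.3088, 0.0101]
tcp_rot: [[-0.004, -0.115, 0.993], [-0.002, 0.993, 0.115], [-1.0, -0.001, -0.004]]
force: [-5.6, -3.3, 4.7]
finger_gap: -0.003
```

```bash
python3 -c "
from h import *
o=r.observe();p=o['position'];print(p,o['force'],(p[:2]-Od)@Rd)
edge('10')"
```

```text
[ 0.49866705 -0.30877736  0.01007918] [-5.64304174 -3.26233307  4.74554449] [-0.09579755 -0.07483344]
far edge dock x at y=0: 0.0795, yaw -0.0260, n 17 res 0.0006
-y end dock y [-0.119  -0.1079 -0.105  -0.0882 -0.0792 -0.0775 -0.0745 -0.07   -0.0657] x [ 0.004 -0.078]
+y end dock y [0.1838 0.1843 0.1841 0.1845 0.1855 0.1849 0.1859 0.1862 0.1858] x [ 0.043 -0.046]
```

move_arm --series '[{"linear": [0.05,0.006,0],"twist": 0,"fingers": 0},{"linear": [0.05,0.006,0],"twist": 0,"fingers": 0},{"linear": [0,0,0],"twist": 0,"fingers": 0},{"linear": [0,0,0],"twist": 0,"fingers": 0}]'

```text
clock: 29.75
position: [0.5016, -0.3092, 0.0101]
tcp_rot: [[-0.005, -0.114, 0.993], [-0.003, 0.994, 0.114], [-1.0, -0.002, -0.005]]
force: [-7.3, -6.3, 5.6]
finger_gap: 0.001
```

move_arm --series '[{"linear": [0.04,0.005,0],"twist": 0,"fingers": 0},{"linear": [0.03,0.003,0],"twist": 0,"fingers": 0},{"linear": [0,0,0],"twist": 0,"fingers": 0},{"linear": [0,0,0],"twist": 0,"fingers": 0}]'

```text
clock: 30.08
position: [0.5032, -0.3095, 0.01]
tcp_rot: [[-0.007, -0.113, 0.994], [-0.004, 0.994, 0.113], [-1.0, -0.003, -0.007]]
force: [-10.8, -5.3, 8.3]
finger_gap: 0.005
```

```bash
python3 -c "
from h import *
o=r.observe();p=o['position'];print(p,o['force'],(p[:2]-Od)@Rd)
edge('11')"
```

```text
[ 0.50324487 -0.30947878  0.01001428] [-10.82378362  -5.29231161   8.25489569] [-0.09132699 -0.07604225]
far edge dock x at y=0: 0.0819, yaw -0.0021, n 17 res 0.0019
-y end dock y [-0.112  -0.1066 -0.1027 -0.0813 -0.079  -0.0776 -0.0741 -0.0681 -0.0647] x [ 0.005 -0.078]
+y end dock y [0.1858 0.1854 0.1861 0.1854 0.1861 0.1856 0.1858 0.1861 0.1854] x [ 0.043 -0.046]
```

It's now square on the dowels, with 36 mm left to the end stop. I'll move round to the +y end.

move_arm --series '[{"linear": [-0.4,-0.04,0],"twist": 0,"fingers": 0},{"linear": [-0.6,-0.06,0],"twist": 0,"fingers": 0},{"linear": [0,0,0.8],"twist": 0,"fingers": 0},{"linear": [0,0,0.9],"twist": 0,"fingers": 0},{"linear": [0,0,0.9],"twist": 0,"fingers": 0},{"linear": [0,0,0.9],"twist": 0,"fingers": 0},{"linear": [0.245,0.76,0],"twist": 0,"fingers": 0},{"linear": [0.245,0.76,0],"twist": 0,"fingers": 0}]'

```text
clock: 30.8
position: [0.4875, -0.2514, 0.1523]
tcp_rot: [[0.004, -0.111, 0.994], [-0.002, 0.994, 0.111], [-1.0, -0.003, 0.004]]
force: [0.2, 1.3, -0.8]
finger_gap: 0.002
```

move_arm --series '[{"linear": [0.245,0.76,0],"twist": 0,"fingers": 0},{"linear": [0.245,0.76,0],"twist": 0,"fingers": 0},{"linear": [0.245,0.76,0],"twist": 0,"fingers": 0},{"linear": [0.245,0.76,0],"twist": 0,"fingers": 0},{"linear": [0.245,0.76,0],"twist": 0,"fingers": 0},{"linear": [0.245,0.76,0],"twist": 0,"fingers": 0},{"linear": [0.245,0.76,0],"twist": 0,"fingers": 0},{"linear": [0.245,0.76,0],"twist": 0,"fingers": 0}]'

```text
clock: 31.47
position: [0.5648, -0.0047, 0.1503]
tcp_rot: [[0.001, -0.116, 0.993], [0.0, 0.993, 0.116], [-1.0, 0.0, 0.001]]
force: [0.3, -0.2, 0.4]
finger_gap: -0.003
```

move_arm --series '[{"linear": [0,0,0],"twist": 0,"fingers": 0},{"linear": [0,0,0],"twist": 0,"fingers": 0},{"linear": [0,0,0],"twist": 0,"fingers": 0}]'

```text
clock: 31.72
position: [0.5643, -0.0072, 0.15]
tcp_rot: [[-0.0, -0.116, 0.993], [-0.001, 0.993, 0.116], [-1.0, -0.0, -0.0]]
force: [-0.8, -0.1, 0.4]
finger_gap: 0.001
```

move_arm --series '[{"linear": [0,0,-0.8],"twist": 0,"fingers": 0},{"linear": [0,0,-0.8],"twist": 0,"fingers": 0},{"linear": [0,0,-0.8],"twist": 0,"fingers": 0},{"linear": [0,0,-0.7],"twist": 0,"fingers": 0},{"linear": [0,0,-0.25],"twist": 0,"fingers": 0},{"linear": [0,0,-0.13],"twist": 0,"fingers": 0},{"linear": [0,0,0],"twist": 0,"fingers": 0}]'

```text
clock: 32.3
position: [0.5643, -0.0083, 0.0106]
tcp_rot: [[-0.001, -0.113, 0.994], [-0.0, 0.994, 0.113], [-1.0, -0.0, -0.001]]
force: [-0.3, -0.3, 0.8]
finger_gap: 0.005
```

move_arm --series '[{"linear": [0.02,-0.2,0],"twist": 0,"fingers": 0},{"linear": [0.014,-0.12,0],"twist": 0,"fingers": 0},{"linear": [0.014,-0.12,0],"twist": 0,"fingers": 0},{"linear": [0.014,-0.12,0],"twist": 0,"fingers": 0},{"linear": [0.014,-0.12,0],"twist": 0,"fingers": 0},{"linear": [0.014,-0.12,0],"twist": 0,"fingers": 0},{"linear": [0.014,-0.12,0],"twist": 0,"fingers": 0},{"linear": [0,0,0],"twist": 0,"fingers": 0}]'

```text
clock: 32.97
position: [0.5693, -0.0432, 0.012]
tcp_rot: [[0.002, -0.115, 0.993], [0.003, 0.993, 0.115], [-1.0, 0.002, 0.002]]
force: [-0.8, 4.3, 2.3]
finger_gap: -0.002
```

```bash
python3 -c "
from h import *
o=r.observe();p=o['position'];print(p,o['force'],(p[:2]-Od)@Rd)
edge('12')"
```

```text
[ 0.56934913 -0.04320062  0.01195325] [-0.78594272  4.2809377   2.2615737 ] [0.00413071 0.1811679 ]
far edge dock x at y=0: 0.0408, yaw 1.2184, n 1 res 0.0018
-y end dock y [-0.1318 -0.1327 -0.1316 -0.1325 -0.1321 -0.1325 -0.1317 -0.1321 -0.109 ] x [ 0.002 -0.084]
+y end dock y [0.1823 0.1789] x [0.043 0.031]h.py:29: RankWarning: Polyfit may be poorly conditioned
  p=line(P); k=np.polyfit(p[:,1],p[:,0],1); res=np.abs(np.polyval(k,p[:,1])-p[:,0]); g=res<.003; k=np.polyfit(p[g,1],p[g,0],1)
```

move_arm --series '[{"linear": [0.012,-0.1,0],"twist": 0,"fingers": 0},{"linear": [0.012,-0.1,0],"twist": 0,"fingers": 0},{"linear": [0.012,-0.1,0],"twist": 0,"fingers": 0},{"linear": [0.009,-0.08,0],"twist": 0,"fingers": 0},{"linear": [0,0,0],"twist": 0,"fingers": 0}]'

```text
clock: 33.43
position: [0.5711, -0.058, 0.0118]
tcp_rot: [[0.002, -0.115, 0.993], [0.003, 0.993, 0.115], [-1.0, 0.002, 0.002]]
force: [-0.8, 6.3, 4.7]
finger_gap: -0.002
```

move_arm --series '[{"linear": [0.006,-0.05,0],"twist": 0,"fingers": 0},{"linear": [0.006,-0.05,0],"twist": 0,"fingers": 0},{"linear": [0,0,0],"twist": 0,"fingers": 0},{"linear": [0,0,0],"twist": 0,"fingers": 0}]'

```text
clock: 33.77
position: [0.5715, -0.0616, 0.0118]
tcp_rot: [[0.002, -0.116, 0.993], [0.003, 0.993, 0.116], [-1.0, 0.003, 0.002]]
force: [-1.1, 6.0, 4.9]
finger_gap: 0.002
```

```bash
python3 -W ignore -c "
from h import *
o=r.observe();p=o['position'];print(p,o['force'],(p[:2]-Od)@Rd)
edge('13')"
```

```text
[ 0.57146541 -0.06163877  0.01182216] [-1.08165748  6.02476031  4.93282726] [0.00417228 0.16260931]
far edge dock x at y=0: 0.0403, yaw 0.8351, n 1 res 0.0015
-y end dock y [-0.1503 -0.1508 -0.1504 -0.1509 -0.1511 -0.1505 -0.1505 -0.15   -0.1138] x [-0.    -0.084]
+y end dock y [ 0.1563 -0.0083] x [0.039 0.007]h.py:29: RankWarning: Polyfit may be poorly conditioned
  p=line(P); k=np.polyfit(p[:,1],p[:,0],1); res=np.abs(np.polyval(k,p[:,1])-p[:,0]); g=res<.003; k=np.polyfit(p[g,1],p[g,0],1)
```

move_arm --series '[{"linear": [0.004,-0.04,0],"twist": 0,"fingers": 0},{"linear": [0.004,-0.04,0],"twist": 0,"fingers": 0},{"linear": [0,0,0],"twist": 0,"fingers": 0},{"linear": [0,0,0],"twist": 0,"fingers": 0}]'

```text
clock: 34.15
position: [0.5718, -0.0647, 0.0118]
tcp_rot: [[0.002, -0.116, 0.993], [0.003, 0.993, 0.116], [-1.0, 0.003, 0.002]]
force: [-0.7, 6.5, 2.6]
finger_gap: 0.005
```

move_arm --series '[{"linear": [0.004,-0.03,0],"twist": 0,"fingers": 0},{"linear": [0.003,-0.03,0],"twist": 0,"fingers": 0},{"linear": [0,0,0],"twist": 0,"fingers": 0},{"linear": [0,0,0],"twist": 0,"fingers": 0}]'

```text
clock: 34.48
position: [0.5718, -0.0651, 0.0119]
tcp_rot: [[0.002, -0.117, 0.993], [0.005, 0.993, 0.117], [-1.0, 0.005, 0.002]]
force: [-2.4, 11.8, 3.2]
finger_gap: 0.003
```

move_arm --series '[{"linear": [0.004,-0.04,0],"twist": 0,"fingers": 0},{"linear": [0,0,0],"twist": 0,"fingers": 0},{"linear": [0,0,0],"twist": 0,"fingers": 0}]'

```text
clock: 34.73
position: [0.5718, -0.0652, 0.0119]
tcp_rot: [[0.001, -0.118, 0.993], [0.007, 0.993, 0.118], [-1.0, 0.007, 0.002]]
force: [-3.6, 14.2, 4.5]
finger_gap: -0.002
```

move_arm --series '[{"linear": [-0.02,0.2,0],"twist": 0,"fingers": 0},{"linear": [-0.06,0.5,0],"twist": 0,"fingers": 0},{"linear": [-0.02,0.2,0.6],"twist": 0,"fingers": 0},{"linear": [0,0,0.9],"twist": 0,"fingers": 0},{"linear": [0,0,0.9],"twist": 0,"fingers": 0},{"linear": [0,0,0.9],"twist": 0,"fingers": 0},{"linear": [-0.4,0.7,0.3],"twist": 0,"fingers": 0},{"linear": [-0.4,0.7,0],"twist": 0,"fingers": 0}]'

```text
clock: 35.4
position: [0.5378, 0.02, 0.1583]
tcp_rot: [[0.006, -0.109, 0.994], [-0.001, 0.994, 0.109], [-1.0, -0.002, 0.006]]
force: [-0.4, 1.2, -0.0]
finger_gap: 0.001
```

move_arm --series '[{"linear": [-0.4,0.8,0],"twist": 0,"fingers": 0},{"linear": [-0.3,0.8,0],"twist": 0,"fingers": 0},{"linear": [-0.2,0.8,0],"twist": 0,"fingers": 0},{"linear": [0,0.8,0],"twist": 0,"fingers": 0},{"linear": [0,0,0],"twist": 0,"fingers": 0},{"linear": [0,0,0],"twist": 0,"fingers": 0}]'

```text
clock: 35.9
position: [0.4996, 0.1507, 0.1554]
tcp_rot: [[0.001, -0.118, 0.993], [-0.0, 0.993, 0.118], [-1.0, -0.0, 0.001]]
force: [-0.1, -0.8, -0.2]
finger_gap: 0.002
```

```bash
python3 -W ignore -c "
from h import *
edge('14'); show('15','pics/a15.png')"
```

```text
far edge dock x at y=0: 0.0812, yaw -0.0085, n 17 res 0.0011
-y end dock y [-0.1541 -0.1542 -0.1544 -0.1542 -0.1545 -0.1541 -0.1533 -0.1535 -0.1156] x [-0.001 -0.085]
+y end dock y [0.1496 0.1491 0.1504 0.1494 0.1502 0.1501 0.15   0.1507 0.1499] x [ 0.038 -0.051]
[0.49997096 0.14732546 0.15466298] [-0.13674785  0.19688886  0.14285074] [ 9.93675915e-01  1.12285106e-01 -4.80686138e-04]
```

View pics/a15.png

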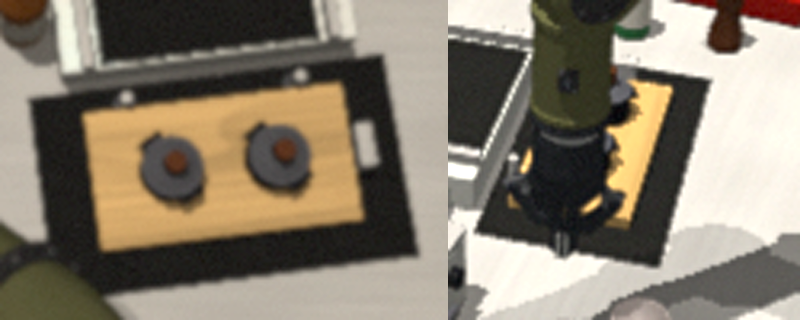

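The board looks home, with the −y end on the stop and yaw about −0.008. I'll do one firm seating push on the near edge.

move_arm --series '[{"linear": [-0.2,-0.74,0],"twist": 0,"fingers": 0},{"linear": [-0.2,-0.74,0],"twist": 0,"fingers": 0},{"linear": [-0.2,-0.74,0],"twist": 0,"fingers": 0},{"linear": [-0.2,-0.74,0],"twist": 0,"fingers": 0},{"linear": [-0.2,-0.74,0],"twist": 0,"fingers": 0},{"linear": [-0.2,-0.74,0],"twist": 0,"fingers": 0},{"linear": [-0.2,-0.74,0],"twist": 0,"fingers": 0},{"linear": [0,-0.74,0],"twist": 0,"fingers": 0}]'

```text
clock: 36.72
position: [0.4413, -0.0909, 0.1547]
tcp_rot: [[-0.002, -0.112, 0.994], [-0.001, 0.994, 0.112], [-1.0, -0.001, -0.002]]
force: [0.5, 0.9, 0.3]
finger_gap: -0.0
```

move_arm --series '[{"linear": [0,-0.74,0],"twist": 0,"fingers": 0},{"linear": [0,-0.74,0],"twist": 0,"fingers": 0},{"linear": [0,-0.74,0],"twist": 0,"fingers": 0},{"linear": [0,-0.74,0],"twist": 0,"fingers": 0},{"linear": [0,-0.74,0],"twist": 0,"fingers": 0},{"linear": [0,-0.74,0],"twist": 0,"fingers": 0},{"linear": [0,0,-0.7],"twist": 0,"fingers": 0},{"linear": [0,0,-0.8],"twist": 0,"fingers": 0}]'

```text
clock: 37.38
position: [0.4434, -0.27, 0.0951]
tcp_rot: [[0.003, -0.106, 0.994], [-0.003, 0.994, 0.106], [-1.0, -0.003, 0.002]]
force: [-0.4, -0.7, -1.2]
finger_gap: 0.001
```

move_arm --series '[{"linear": [0,0,-0.8],"twist": 0,"fingers": 0},{"linear": [0,0,-0.7],"twist": 0,"fingers": 0},{"linear": [0,0,-0.3],"twist": 0,"fingers": 0},{"linear": [0,0,-0.1],"twist": 0,"fingers": 0},{"linear": [0,0,0],"twist": 0,"fingers": 0},{"linear": [0,0,0],"twist": 0,"fingers": 0}]'

```text
clock: 37.88
position: [0.4443, -0.2658, 0.02]
tcp_rot: [[0.001, -0.114, 0.994], [-0.001, 0.994, 0.114], [-1.0, -0.001, 0.001]]
force: [0.6, -0.0, 1.6]
finger_gap: 0.001
```

move_arm --series '[{"linear": [0.2,0.02,-0.25],"twist": 0,"fingers": 0},{"linear": [0.3,0.03,0],"twist": 0,"fingers": 0},{"linear": [0.3,0.03,0],"twist": 0,"fingers": 0},{"linear": [0.2,0.02,0],"twist": 0,"fingers": 0},{"linear": [0.1,0.01,0],"twist": 0,"fingers": 0},{"linear": [0.1,0.01,0],"twist": 0,"fingers": 0},{"linear": [0.06,0.006,0],"twist": 0,"fingers": 0},{"linear": [0,0,0],"twist": 0,"fingers": 0}]'

```text
clock: 38.55
position: [0.4944, -0.2602, 0.009]
tcp_rot: [[0.0, -0.114, 0.993], [-0.0, 0.993, 0.114], [-1.0, -0.0, 0.0]]
force: [0.9, 0.2, -0.2]
finger_gap: -0.001
```

move_arm --series '[{"linear": [0.04,0.004,0],"twist": 0,"fingers": 0},{"linear": [0.04,0.004,0],"twist": 0,"fingers": 0},{"linear": [0,0,0],"twist": 0,"fingers": 0}]'

```text
clock: 38.8
position: [0.4958, -0.2602, 0.0086]
tcp_rot: [[-0.003, -0.114, 0.993], [-0.0, 0.994, 0.114], [-1.0, -0.0, -0.003]]
force: [-3.6, 0.5, 1.7]
finger_gap: 0.001
```

move_arm --series '[{"linear": [0.05,0.004,0],"twist": 0,"fingers": 0},{"linear": [0.05,0.004,0],"twist": 0,"fingers": 0},{"linear": [0,0,0],"twist": 0,"fingers": 0},{"linear": [0,0,0],"twist": 0,"fingers": 0}]'

```text
clock: 39.13
position: [0.4963, -0.2603, 0.0083]
tcp_rot: [[-0.009, -0.113, 0.994], [-0.001, 0.994, 0.113], [-1.0, -0.0, -0.009]]
force: [-13.6, 0.4, 9.1]
finger_gap: -0.002
```

move_arm --series '[{"linear": [0.05,0.005,0],"twist": 0,"fingers": 0},{"linear": [0,0,0],"twist": 0,"fingers": 0},{"linear": [0,0,0],"twist": 0,"fingers": 0},{"linear": [-0.3,-0.03,0],"twist": 0,"fingers": 0},{"linear": [-0.6,-0.06,0],"twist": 0,"fingers": 0},{"linear": [-0.3,0,0.6],"twist": 0,"fingers": 0},{"linear": [0,0,0.9],"twist": 0,"fingers": 0},{"linear": [0,0,0.9],"twist": 0,"fingers": 0}]'

```text
clock: 39.8
position: [0.4539, -0.2627, 0.1054]
tcp_rot: [[-0.002, -0.114, 0.993], [0.002, 0.993, 0.114], [-1.0, 0.002, -0.002]]
force: [0.4, -1.8, 1.1]
finger_gap: -0.001
```

move_arm --series '[{"linear": [0,0.3,0.8],"twist": 0,"fingers": 0},{"linear": [0,0.8,0.4],"twist": 0,"fingers": 0},{"linear": [0,0.8,0],"twist": 0,"fingers": 0},{"linear": [0,0.8,0],"twist": 0,"fingers": 0},{"linear": [0,0.8,0],"twist": 0,"fingers": 0},{"linear": [0,0.8,0],"twist": 0,"fingers": 0},{"linear": [0,0.8,0],"twist": 0,"fingers": 0},{"linear": [0,0.8,0],"twist": 0,"fingers": 0}]'

```text
clock: 40.47
position: [0.4554, -0.0254, 0.1532]
tcp_rot: [[0.001, -0.114, 0.993], [0.0, 0.993, 0.114], [-1.0, -0.0, 0.001]]
force: [0.2, -0.4, 0.4]
finger_gap: -0.002
```

move_arm --series '[{"linear": [0,0.8,0],"twist": 0,"fingers": 0},{"linear": [0,0.8,0],"twist": 0,"fingers": 0},{"linear": [0,0.8,0],"twist": 0,"fingers": 0},{"linear": [0,0.5,0],"twist": 0,"fingers": 0},{"linear": [0,0,0],"twist": 0,"fingers": 0},{"linear": [0,0,0],"twist": 0,"fingers": 0}]'

```text
clock: 40.97
position: [0.4554, 0.0905, 0.1532]
tcp_rot: [[0.001, -0.118, 0.993], [0.001, 0.993, 0.118], [-1.0, 0.0, 0.001]]
force: [0.3, -1.3, -0.5]
finger_gap: -0.001
```

```bash
python3 -W ignore -c "
from h import *
edge('16'); t=load('t16'); c=snap('side','s16'); print(r.observe()['position'])
# pots in dock frame, knob top mid
f=t['frame'].astype(int); m=((f[:,:,0]>f[:,:,2]*1.9)&(f[:,:,0]>50)&(f[:,:,0]<115)).astype(np.uint8); m[:190]=0; m[225:]=0; m[:,:345]=0; m[:,415:]=0
n,l,st,ce=cv2.connectedComponentsWithStats(m)
for i in range(1,n):
    if st[i,4]>10: print(st[i],(at(t,*ce[i],.092)[:2]-Od)@Rd)
g=t['frame'][:,:,::-1][110:260,185:445]; s=c['frame'][:,:,::-1][130:290,180:420]
im=np.vstack([cv2.resize(g,(520,300),interpolation=2),cv2.resize(s,(450,300),interpolation=2)[:,:450].copy() if 0 else cv2.copyMakeBorder(cv2.resize(s,(450,300),interpolation=2),0,0,0,70,0)])
cv2.imwrite('pics/a16.png',cv2.convertScaleAbs(im,alpha=1.3))"
```

```text
far edge dock x at y=0: 0.0813, yaw -0.0085, n 17 res 0.0010
-y end dock y [-0.1541 -0.154  -0.1543 -0.1542 -0.1545 -0.1542 -0.1543 -0.1532 -0.1114] x [-0.001 -0.084]
+y end dock y [0.1497 0.149  0.1501 0.1493 0.1502 0.1502 0.1499 0.1506 0.1497] x [ 0.038 -0.051]
[0.45532245 0.08824585 0.15276593]
[386 193  22  19  49] [-0.03472518 -0.04303975]
[396 194   6   6  30] [-0.00328046 -0.0606147 ]
[362 198   6   6  28] [-0.00156099  0.05895845]
[354 206  20  10  36] [-0.04368806  0.06400473]
[371 219  44   6  51] [-0.08914522 -0.02258624]
```

View pics/a16.png

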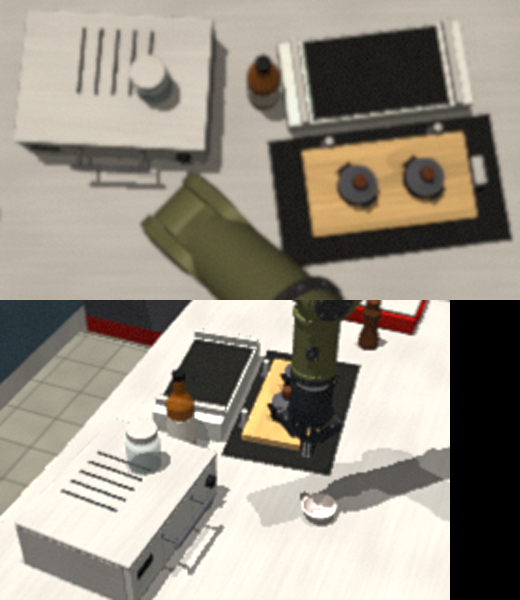

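```bash
python3 -W ignore -c "
from h import *
a=load('side0')['frame']; b=load('s16')['frame']
A=cv2.cvtColor(a[225:265,262:302],cv2.COLOR_RGB2GRAY).astype(np.float32);B=cv2.cvtColor(b[225:265,262:302],cv2.COLOR_RGB2GRAY).astype(np.float32)
print('handle shift px',cv2.phaseCorrelate(A,B),np.abs(A-B).mean())
edge('17'); print(r.observe()['force']); r.close_job()"
```

```text
handle shift px ((-0.38883455016130597, -0.1054676168308255), 1.001761986017227) 8.37
far edge dock x at y=0: 0.0813, yaw -0.0076, n 17 res 0.0012
-y end dock y [-0.1541 -0.154  -0.1541 -0.1544 -0.1547 -0.1543 -0.1542 -0.1533 -0.1102] x [-0.001 -0.084]
+y end dock y [0.1497 0.1493 0.1501 0.1495 0.1499 0.1499 0.1498 0.1505 0.1499] x [ 0.038 -0.051]
[0.04514769 0.45275765 0.30409082]
the job is handed in; nothing more can be done
```

I opened the drawer, stood both casseroles on the board (there were only two), shut the empty drawer, and pushed the board home in the dock. I handed the job in at about 41 s on the robot's clock, and nothing reports whether it passed.

Last checks before handing in:
- **Pots:** both stand upright on the board, at about (−2, +59) and (−3, −61) mm in my dock frame.
- **Board:** pushing it stalled against the dowels (13–14 N) and against the end stop (14 N), where sliding it took about 6 N. The camera puts its centre about 1 mm off along x and 2 mm off along y. It reads about 0.008 rad off square, inside the 0.02 limit. A last firm push on the near edge did not change any of these readings, so I put them down to error in my dock estimate.
- **Drawer:** stalled at its stop at 18 N. The handle is within 0.4 px of where it was at the start.
- **Bystanders:** the jar, oil bottle and dish look unmoved in the last pictures. The mill, sauce bottle and bowl were not checked closely, but the arm never went near them.

I saw no knock to the board and no slackened grip during the run.

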